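Kit the re-rubbering tray and slide it onto its rails

ROBOT

A 6-joint arm with a two-finger parallel gripper is mounted at the origin on the work surface. World frame = base frame: x ahead of the robot, y to its left, z up, the work surface at z = 0. Lengths are in m, angles in rad, forces in N, time in s.
With the tool pointing down it reaches from about 0.3 to 0.875 m from the base axis. Payload 6.4 kg.
Tool frame: the origin (TCP) lies on the centre line of the jaws, within the pads' length; the fingertips stand 8 mm ahead of it and the grasp point (between the pads) lies 11 mm behind it; z points along the fingers, y is the line along which they close (so a half turn about z gives the same grasp; the last joint's range is limited). The gripper opens to 88 mm and grips with 3 to 60 N. Pads are 18 mm wide; open, the fingers measure 123 mm over their backs; the gripper's body (75 mm by 187 mm) begins 45 mm behind the grasp point.
Start: joints at [1.124, 0.181, 1.607, -0, 1.354, -0.206], TCP at [0.137, 0.558, 0.247] pointing down, gripper open.
Joint ranges: [-2.99, 2.99], [-0.89, 2.07], [0.3, 2.58], [-1.14, 4.28], [0, 2.63], [-3.12, 3.12]. Speed limits (rad/s): [2.57, 2.57, 3.01, 3.14, 3.14, 3.14].

INTERFACE

Orientations are given as [roll, pitch, yaw] about the fixed x, y, z axes, in that order (R = Rz(yaw) Ry(pitch) Rx(roll)).
In Python, from workcell import arm, optics gives the robot as it stands. The module is installed in compiled form; this text tells all that it offers.
- The arm moves only by the tool jog_arm, never from a script. Its argument "motion" is a list of rows, each a list of 3 entries, a list of its own where there are three numbers: the shift along the tool's x, y, z normalised to -1 to 1, where 1 is 25 mm, then the turn, a rotation vector about the tool's x, y, z normalised to -1 to 1, where 1 is 0.12 rad, then the opening, from 0 (shut) to 1 (fully open). A call has 1 to 5 rows; each row shifts and turns the commanded pose from where the row before left it, along the tool's axes as they then stand; what a row does not reach is not made up. A row lasts 1/12 s, in which the tool goes at most 41.7 mm and 7.16 degrees, less where a joint would pass 70% of its speed; a pose out of reach is approached as far as the arm can. A call with a number of a shift or a turn outside -1 to 1 is refused whole. A call with a gripper value outside its range is refused whole. The fingers move at their own pace and stop on an object; "newtons" is the grip in N (left out, the last holds). Time passes only in rows, so rows that do not move let the fingers close. It gives the time, the measured TCP pose, the force, the opening and the grip force at its end, in the units of the state.
- arm.sense(): the state, without advancing time (a new reading comes with each control period).
- optics.camera(name): name is "scene" or "top" or "wrist"; returns the picture (480x640x3 uint8, red, green, blue); there is no depth.
- optics.calibration(name): a dict with "fovy" (degrees; the focal length in pixels is half the picture's height over the tangent of half this angle, whatever the lens; pixels are square), "cx", "cy" (the principal point, pixels), "R" (3x3) and "t" (3): a world point X has camera coordinates R X + t. Camera axes: x right, y down, z forward; pixel columns grow to the right and rows downward; lengths in m; the calibration is good to about 2 mm. The wrist camera is an equidistant fisheye: a pixel r from the principal point sees the ray r / f radians off the axis. A picture is of the moment at which its call begins: read the wrist's pose just before it. calibration takes no time and is no camera call; for the wrist camera it gives the pose at the moment of the call.
- arm.finish_job(): hands the job in; it is judged then, once.
The state is a dict: "time": time; "qpos": joint angles; "dq": joint speeds; "joint_torque": joint torques, N m; "ee_pos": TCP position; "eef_rot": TCP orientation; "ft_force": force on the tool from outside, world axes, zero at the start; "ft_torque": the same for the moment, N m; "opening": finger opening in m; "grip_force": force on a finger pad.
Only numpy, scipy, OpenCV 4.12 (cv2) and the standard library are available. Lean on these libraries where they do the work, as an engineer would, in place of code of your own. Each camera call takes 0.05 s, during which the arm holds its last target. There are 200 camera calls.

TASK

Set the brass puck and the orange tape reel flat on their drawn outlines on the plywood tray (the plain circle is for the puck, the circle with a dot for the reel) while the tray stays on its block; set them down, do not drop them. Then take the tray by its handle with both aboard and slide it from the front onto the rail pair of the drying rack that has the colour of the tag in the black square of the job board, fully home against the stops and level, with puck and reel still on their outlines. Leave the tags and everything else on the counter where they are.

Things in the scene. Friction and masses are not known exactly. Their poses are not given: they have to be found in the camera images.
- puck_center (a point): Brass pressing puck, loose, standing on the counter: round base 44 mm in diameter and 10 mm high, with a round grip knob 24 mm in diameter and 20 mm high on top; 30 mm high in all, about 120 g. The point is on its axis, half-way up (15 mm above its underside); z is up along the axis.
- reel_center (a point): Reel of orange edge tape, loose, lying flat on the counter: solid disc 48 mm in diameter, 20 mm high, white and black centre on top, about 40 g. The point is its centre, half-way up (10 mm above its underside); z is up. (The reels inside the tin are not meant.)
- tray_handle (a point): Centre of the tray's handle: a black rubber bar along x, 42 mm long, 18 mm wide (y), 18 mm high, sticking out from the middle of the tray's front (-x) edge, nothing below or beside it. The point is 21 mm in front of that edge, 9 mm above the tray's underside, 81 mm from the middle of the sheet. x points from the handle to the tray's far edge, y left, z up.
- spot_puck (a point): Drawn mark for the puck on the tray: a plain black circle outline, 62 mm across. The point is its centre on the tray's upper face (5 mm above the underside), left (+y) half of the tray; axes as the tray's.
- spot_reel (a point): Drawn mark for the reel on the tray: a black circle outline 62 mm across with a 24 mm black dot in its middle. The point is its centre on the tray's upper face, right (-y) half of the tray, 74 mm from the puck's mark; axes as the tray's.
- rack: Fixed walnut rack, open at its front (-x, towards the robot), 214 mm wide: 3 rail pairs, red (lowest), yellow, blue (top), ledge tops 55, 110, 165 mm above the counter. Ledges run from 60 mm before the origin to stops 60 mm behind it. Open roof frame at 255-269 mm, its front bar jutting 20 mm out before the ledges: a gripper on the handle must lean back to clear it. Origin on the counter mid-rails; x into the rack, y left.
- job_square (a point): The black square outline (50 mm) at one end of the white job board (60 x 190 x 6 mm, fixed, flat on the counter). The point is its middle, on the board's upper face. The tag lying in it tells the colour of the rail pair to use; the other two tags lie on grey dots, 77 mm and 124 mm away.
- home_red (a point): On the rack: where the centre of the tray's handle lies when the tray rests on the red (lowest, ledges at 55 mm) rail pair, centred between the guides and fully home against the stops. Axes as the rack's: x into the rack, z up. The two ledges (8 mm thick) are 126 mm apart, the side guides 162 mm, so the tray has 6 mm of play each side.
- home_yellow (a point): On the rack: where the centre of the tray's handle lies when the tray rests on the yellow (middle, ledges at 110 mm) rail pair, centred between the guides and fully home against the stops. Axes as the rack's: x into the rack, z up. The two ledges (8 mm thick) are 126 mm apart, the side guides 162 mm, so the tray has 6 mm of play each side.
- home_blue (a point): On the rack: where the centre of the tray's handle lies when the tray rests on the blue (top, ledges at 165 mm) rail pair, centred between the guides and fully home against the stops. Axes as the rack's: x into the rack, z up. The two ledges (8 mm thick) are 126 mm apart, the side guides 162 mm, so the tray has 6 mm of play each side.
- tagc_red (a point): Red plastic job tag, a loose round disc 28 mm in diameter, 10 mm high, lying on the job board. The point is its centre. Not to be moved.
- tagc_yellow (a point): Yellow plastic job tag, a loose round disc 28 mm in diameter, 10 mm high, lying on the job board. The point is its centre. Not to be moved.
- tagc_blue (a point): Blue plastic job tag, a loose round disc 28 mm in diameter, 10 mm high, lying on the job board. The point is its centre. Not to be moved.
- tray: Loose plywood tray, about 130 g: flat sheet 120 mm deep (x) by 150 mm wide (y), 5 mm thick, with a 4 mm high aluminium rim on its upper face, lying on a fixed block 35 mm high (100 x 120 mm, smaller than the sheet). Origin at the middle of the sheet's underside; axes as at the handle, which sticks out to -x.
- puck: The same brass puck; origin at the middle of its underside.
- reel: The same reel; origin at the middle of its underside.
- tin: Round steel tin of tape reels, 110 mm in diameter, 45 mm high; a bystander. Origin at the middle of its underside.
- ball_box: Green plastic ball box with white snap cap, 48 x 145 x 48 mm, lying along its y; a bystander. Origin at its underside.
- ruler: Cork-backed steel ruler, 25 x 300 x 5 mm, lying flat along its y; a bystander. Origin at the middle of its underside.
- racket_stand: Fixed walnut stand, 200 x 90 x 50 mm, with three upright rackets (blades 152 mm across, tops 256 mm above the counter); a bystander. Origin at the middle of its underside.

How it is judged:
On the way, in this order (a step that is already met when the one before it is completed fails the run):
1. puck and reel each stand on their drawn outlines, released, with the tray still on its block (horizontal distance between puck_center and spot_puck below 0.01 m and z of puck_center in the frame of spot_puck between 0.011 and 0.02 m and angle between each of puck_center, reel_center's own z axis and vertical below 0.12 rad and horizontal distance between reel_center and spot_reel below 0.01 m and z of reel_center in the frame of spot_reel between 0.006 and 0.015 m and contact force between the fingers and puck below 0.05 N and contact force between the fingers and reel below 0.05 N and distance of tray_handle from where it was at the start of the episode below 0.03 m), for 0.2 s.
2. the tray, kit aboard, is entering the correct rail pair from the open front (((horizontal distance between tagc_red and job_square below 0.025 m and x of tray_handle in the frame of home_red between -0.115 and -0.012 m and y of tray_handle in the frame of home_red between -0.01 and 0.01 m and z of tray_handle in the frame of home_red between -0.006 and 0.035 m) or (horizontal distance between tagc_yellow and job_square below 0.025 m and x of tray_handle in the frame of home_yellow between -0.115 and -0.012 m and y of tray_handle in the frame of home_yellow between -0.01 and 0.01 m and z of tray_handle in the frame of home_yellow between -0.006 and 0.035 m) or (horizontal distance between tagc_blue and job_square below 0.025 m and x of tray_handle in the frame of home_blue between -0.115 and -0.012 m and y of tray_handle in the frame of home_blue between -0.01 and 0.01 m and z of tray_handle in the frame of home_blue between -0.006 and 0.035 m)) and horizontal distance between puck_center and spot_puck below 0.01 m and z of puck_center in the frame of spot_puck between 0.011 and 0.02 m and angle between each of puck_center, reel_center's own z axis and vertical below 0.12 rad and horizontal distance between reel_center and spot_reel below 0.01 m and z of reel_center in the frame of spot_reel between 0.006 and 0.015 m), for 0.04 s.
At the end, for the whole second after the job is handed in: Tray level (3 degrees) on the rails of the tagged colour, handle within 7 mm of fully home along the rails, 10 mm sideways, 4 mm in height, in line within 6 degrees; puck and reel flat on the tray, each within 10 mm of the centre of its own outline; all released and at rest (((horizontal distance between tagc_red and job_square below 0.025 m and x of tray_handle in the frame of home_red between -0.007 and 0.006 m and y of tray_handle in the frame of home_red between -0.01 and 0.01 m and z of tray_handle in the frame of home_red between -0.004 and 0.004 m) or (horizontal distance between tagc_yellow and job_square below 0.025 m and x of tray_handle in the frame of home_yellow between -0.007 and 0.006 m and y of tray_handle in the frame of home_yellow between -0.01 and 0.01 m and z of tray_handle in the frame of home_yellow between -0.004 and 0.004 m) or (horizontal distance between tagc_blue and job_square below 0.025 m and x of tray_handle in the frame of home_blue between -0.007 and 0.006 m and y of tray_handle in the frame of home_blue between -0.01 and 0.01 m and z of tray_handle in the frame of home_blue between -0.004 and 0.004 m)) and angle between tray_handle's own z axis and vertical below 0.05 rad and angle between the x axis of tray_handle and the x axis of rack, either way round below 0.1 rad and horizontal distance between puck_center and spot_puck below 0.01 m and z of puck_center in the frame of spot_puck between 0.011 and 0.02 m and angle between each of puck_center, reel_center's own z axis and vertical below 0.12 rad and horizontal distance between reel_center and spot_reel below 0.01 m and z of reel_center in the frame of spot_reel between 0.006 and 0.015 m and linear speed of each of tray, puck, reel below 0.02 m/s); the robot touches nothing.
It fails at once if the tin, ball box or ruler is pushed more than 30 mm (distance of any of tin, ball_box, ruler from where it was at the start of the episode above 0.03 m).
It fails at once if a tag is moved more than 15 mm (distance of any of tagc_red, tagc_yellow, tagc_blue from where it was at the start of the episode above 0.015 m).
It fails at once if the puck, reel or tray is dropped or thrown (free flight faster than 0.7 m/s) ((linear speed of puck above 0.7 m/s and contact force between puck and anything else below 0.01 N) or (linear speed of reel above 0.7 m/s and contact force between reel and anything else below 0.01 N) or (linear speed of tray above 0.7 m/s and contact force between tray and anything else below 0.01 N)).
It also fails if it takes over 72 s, if anything falls off the work surface, if the arm or the gripper's body presses on something with over 40 N, if the wrist force passes 120 N, or if a joint passes its speed limit or range.

## Working session

There is one attempt and no reset: what is moved stays moved. The work goes in short steps, Python scripts to look and compute and a tool call to move; the robot and the scene stay as the last step left them, time stands still between calls to the robot, and variables do not carry over. Pictures are saved under pics/ and viewed, at most 10 in all, crops included, and the job is handed in when it is done.

Besides the shell and the picture viewer there is one more tool, called after ">>>" by a JSON object that holds its "op" and its "data". jog_arm: Moves the arm, as the interface text tells. Scaled input: -1 to 1 covers 25 mm each way for a shift and 0.12 rad each way for a turn. Its arguments: {"type":"object","properties":{"motion":{"type":"array","items":{"type":"array"}},"newtons":{"type":"number"}},"required":["motion"]}

```bash
mkdir -p pics; python3 - <<'E'
from workcell import arm, optics
import cv2,numpy as np
print(arm.sense())
for n in ["scene","top","wrist"]:
    c=optics.calibration(n);print(n,c)
    cv2.imwrite(f"pics/{n}0.png",optics.camera(n)[:,:,::-1])
E
```

```text
{'time': 0.0, 'qpos': array([ 1.12369468e+00,  1.81512211e-01,  1.60799825e+00, -6.96847493e-06,
        1.35381701e+00, -2.06302675e-01]), 'dq': array([-3.48458196e-04,  2.43035248e-04, -1.56586746e-03, -4.29583179e-06,
       -8.83232393e-04,  3.28724130e-04]), 'joint_torque': array([ 8.33986596e-04, -4.33856821e+01, -3.41854942e+01,  7.03317462e-02,
        3.81488982e-02, -1.53582891e-04]), 'ee_pos': array([0.1368799 , 0.55792972, 0.24583107]), 'eef_rot': array([-3.13989323e+00, -3.48705275e-04,  2.90079489e+00]), 'ft_force': array([ 0.14464287, -0.3574785 ,  0.02103851]), 'ft_torque': array([ 0.01936836, -0.02004303, -0.00239102]), 'grip_force': 0.0, 'opening': 0.08780499012481473}
scene {'fovy': 56.94629187229024, 'cx': 315.9161243375896, 'cy': 237.50161803306483, 'R': array([[-0.87600188,  0.48223357,  0.0084555 ],
       [ 0.3801765 ,  0.70118587, -0.60316184],
       [-0.29679376, -0.52515632, -0.79757401]]), 't': array([ 0.5426693 , -0.12495104,  1.3085944 ])}
top {'fovy': 46.62797226016838, 'cx': 323.21023856291555, 'cy': 238.51443278146607, 'R': array([[-0.00510333, -0.99998577, -0.00155187],
       [-0.99799939,  0.00519098, -0.06301009],
       [ 0.06301725,  0.0012272 , -0.99801168]]), 't': array([-0.04091868,  0.59043462,  1.66923464])}
wrist {'fovy': 65.70646984690485, 'cx': 315.7238681500673, 'cy': 242.11199727900856, 'R': array([[ 0.23813277,  0.97123114, -0.00168744],
       [ 0.91941142, -0.22486665,  0.32267263],
       [ 0.31301026, -0.07839038, -0.94650913]]), 't': array([-0.57380725, -0.04576626,  0.3905276 ])}
```

View pics/top0.png

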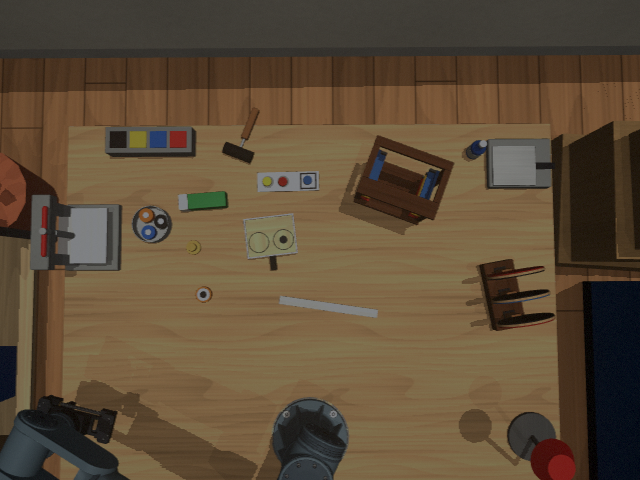

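View pics/scene0.png

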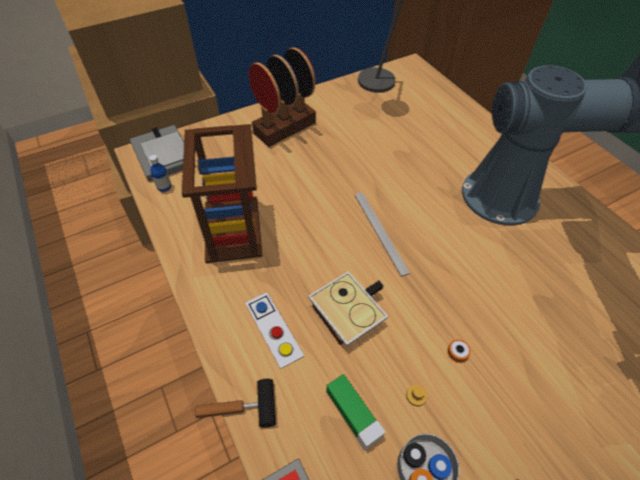

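The blue tag (308,181) lies in the black square, so the job is the blue (top) rail pair. Puck is at about (194,247), reel (204,294), tray spots (259,242)/(284,239), rack about (405,180). Next I'll measure these and zoom in on the rack.

```bash
cat > h.py <<'E'
from workcell import arm, optics
import cv2,numpy as np
from scipy.spatial.transform import Rotation as Ro
def ray(c,uv,fish=False):
    f=240/np.tan(np.radians(c["fovy"]/2)); d=(np.array(uv,float)-[c["cx"],c["cy"]])/f
    if fish:
        r=np.linalg.norm(d)+1e-12; v=np.r_[d/r*np.sin(r),np.cos(r)]
    else: v=np.r_[d,1]
    return -c["R"].T@c["t"], c["R"].T@(v/np.linalg.norm(v))
def onz(c,uv,z,fish=False):
    o,d=ray(c,uv,fish); return o+d*(z-o[2])/d[2]
def tri(rs):
    A=0;b=0
    for o,d in rs:
        P=np.eye(3)-np.outer(d,d);A=A+P;b=b+P@o
    return np.linalg.solve(A,b)
def blobs(m,amin=8):
    n,l,s,c=cv2.connectedComponentsWithStats(m.astype(np.uint8))
    return [(c[i].round(1).tolist(),int(s[i,4])) for i in range(1,n) if s[i,4]>=amin]
E
python3 - <<'E'
from h import *
im=cv2.imread("pics/top0.png");c=optics.calibration("top");hsv=cv2.cvtColor(im,cv2.COLOR_BGR2HSV)
sc=cv2.imread("pics/scene0.png")
def roi(x0,y0,x1,y1,m):
    k=np.zeros(m.shape,bool);k[y0:y1,x0:x1]=m[y0:y1,x0:x1];return blobs(k)
H,S,V=[hsv[:,:,i].astype(int) for i in range(3)]
print("table hsv",hsv[270,230], "puck",hsv[247,194],"reel rim",hsv[294,198],"tray",hsv[250,272],"handle",hsv[264,273])
print("puck",roi(180,235,210,260,(S>150)))
print("reel",roi(190,280,220,310,(V>140)&(S<80)))
print("handle",roi(262,255,285,272,V<60))
print("dark tray",roi(240,212,302,258,V<90))
a=cv2.resize(im[125:235,340:465],None,fx=4,fy=4,interpolation=cv2.INTER_CUBIC)
a2=cv2.resize(im[205:275,235:305],(290,290),interpolation=cv2.INTER_CUBIC)
b=cv2.resize(sc[115:270,170:270],None,fx=2.9,fy=2.9,interpolation=cv2.INTER_CUBIC)
o=np.zeros((600,800,3),np.uint8);o[:440,:500]=a;o[:b.shape[0],505:505+b.shape[1]]=b;o[445:600,:155]=a2[:155,:155]
o[445:600,160:450]=a2[135:290]
cv2.imwrite("pics/zoom.png",np.clip(o*1.6,0,255).astype(np.uint8))
E
```

```text
table hsv [ 18 111 126] puck [ 22 142 126] reel rim [113   8 132] tray [ 28  74 128] handle [18 90 37]
puck []
reel []
handle [([272.9, 262.5], 84)]
dark tray [([283.0, 239.1], 46), ([260.0, 251.6], 9), ([272.5, 256.3], 17)]
```

View pics/zoom.png

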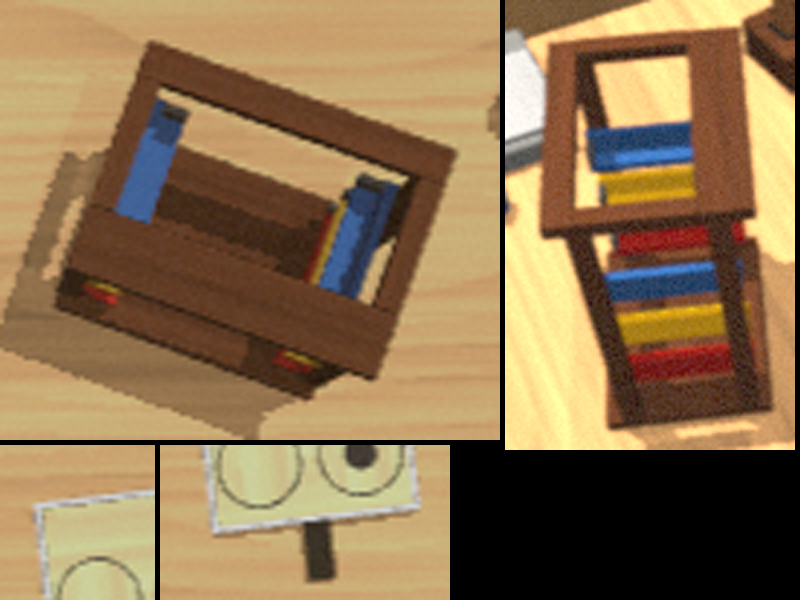

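Zoom shows the rack's roof top corners: back-left (148,40), back-right (457,151), front-right (377,380), front-left (62,267) in crop pixels. The tray outlines are clear too.

```bash
python3 - <<'E'
from h import *
c=optics.calibration("top");s=optics.calibration("scene")
print("cam",-c["R"].T@c["t"],-s["R"].T@s["t"])
P={}
for n,(u,v) in dict(bl=(148,40),br=(457,151),fr=(377,380),fl=(62,267)).items():
    P[n]=onz(c,(340+u/4-.4,125+v/4-.4),.269);print(n,P[n].round(4))
for a,b in [("bl","br"),("fl","fr"),("fl","bl"),("fr","br")]:
    d=P[b]-P[a];print(a,b,np.linalg.norm(d).round(4),np.degrees(np.arctan2(d[1],d[0])).round(2))
# scene view roof corners crop
for n,(u,v) in dict(bl=(548,43),br=(738,30),fl=(543,235),fr=(755,213)).items(): # unknown labels
    print("scene",n,onz(s,(170+(u-505)/2.9,115+v/2.9),.269).round(4))
print("puck",onz(c,(193.8,247),.03).round(4),onz(s,(417,395),.02).round(4))
print("reel",onz(c,(203.5,294),.02).round(4),onz(s,(459,350),.02).round(4))
print("spots",onz(c,(259,242),.04).round(4),onz(c,(283.0,239.1),.04).round(4),"handle",onz(c,(272.9,262.5),.053).round(4))
st=arm.sense();R=Ro.from_euler("xyz",st["eef_rot"]).as_matrix();print(R.round(3))
w=optics.calibration("wrist");Cc=-w["R"].T@w["t"];print("wristcam in tool",R.T@(Cc-st["ee_pos"]),R.T@w["R"].T@[0,0,1])
E
```

```text
cam [ 0.48385399 -0.04603152  1.70305551] [0.91126542 0.51313718 0.96374665]
bl [ 0.8455 -0.185   0.269 ]
br [ 0.7712 -0.3852  0.269 ]
fr [ 0.6219 -0.3305  0.269 ]
fl [ 0.6966 -0.1276  0.269 ]
bl br 0.2135 -110.37
fl fr 0.2162 -110.2
fl bl 0.1596 -21.08
fr br 0.159 -20.11
scene bl [ 0.7732 -0.3787  0.269 ]
scene br [ 0.628  -0.3197  0.269 ]
scene fl [ 0.8463 -0.1741  0.269 ]
scene fr [ 0.7017 -0.1209  0.269 ]
puck [0.5659 0.3455 0.03  ] [0.5735 0.3586 0.02  ]
reel [0.4246 0.3172 0.02  ] [0.4301 0.3231 0.02  ]
spots [0.5794 0.1482 0.04  ] [0.5877 0.0763 0.04  ] handle [0.5177 0.1053 0.053 ]
[[-0.971  0.239 -0.001]
 [ 0.239  0.971 -0.001]
 [ 0.    -0.001 -1.   ]]
wristcam in tool [ 0.08284098 -0.00033631 -0.13745823] [-3.22938919e-01 -9.37358577e-05  9.46419804e-01]
```

>>> {"op": "jog_arm", "data": {"motion": [[[-0.94,-0.2,0.19],[0,0,0],1],[[-0.94,-0.2,0.19],[0,0,0],1],[[-0.94,-0.2,0.19],[0,0,0],1],[[-0.94,-0.2,0.19],[0,0,0],1],[[-0.94,-0.2,0.19],[0,0,0],1]]}}

```text
time: 0.57
ee_pos: [0.246, 0.5054, 0.2224]
eef_rot: [-3.141, -0.0, 2.901]
ft_force: [0.4, 0.2, -0.5]
opening: 0.0879
grip_force: 0.0
```

>>> {"op": "jog_arm", "data": {"motion": [[[-0.94,-0.2,0.19],[0,0,0],1],[[-0.94,-0.2,0.19],[0,0,0],1],[[-0.94,-0.2,0.19],[0,0,0],1],[[-0.94,-0.2,0.19],[0,0,0],1],[[-0.94,-0.2,0.19],[0,0,0],1]]}}

```text
time: 0.98
ee_pos: [0.3542, 0.453, 0.1987]
eef_rot: [-3.141, -0.0, 2.901]
ft_force: [-0.6, 0.3, 1.1]
opening: 0.0879
grip_force: 0.0
```

>>> {"op": "jog_arm", "data": {"motion": [[[-0.94,-0.2,0.19],[0,0,0],1],[[-0.94,-0.2,0.19],[0,0,0],1],[[-0.94,-0.2,0.19],[0,0,0],1],[[-0.94,-0.2,0.19],[0,0,0],1],[[-0.94,-0.2,0.19],[0,0,0],1]]}}

```text
time: 1.4
ee_pos: [0.4624, 0.4007, 0.1748]
eef_rot: [-3.141, -0.001, 2.901]
ft_force: [0.1, 0.2, 0.1]
opening: 0.0881
grip_force: 0.0
```

>>> {"op": "jog_arm", "data": {"motion": [[[-0.94,-0.2,0.19],[0,0,0],1],[[-0.94,-0.2,0.19],[0,0,0],1],[[-0.94,-0.2,0.19],[0,0,0],1],[[-0.94,-0.2,0.19],[0,0,0],1],[[0,0,0],[0,0,0],1]]}}

```text
time: 1.82
ee_pos: [0.5511, 0.357, 0.155]
eef_rot: [-3.14, 0.0, 2.897]
ft_force: [-0.2, -0.2, -0.0]
opening: 0.0882
grip_force: 0.0
```

```bash
cat >> h.py <<'E'
def goal(target,rpy=None):
    "tool-frame shift (units of 25 mm) and turn (units of .12 rad) to TCP target"
    st=arm.sense();R=Ro.from_euler("xyz",st["eef_rot"])
    sh=R.inv().apply(np.array(target)-st["ee_pos"])/.025
    tu=(R.inv()*Ro.from_euler("xyz",rpy)).as_rotvec()/.12 if rpy is not None else None
    print("t",round(st["time"],2),"pos",st["ee_pos"].round(4),"rpy",st["eef_rot"].round(3),"shift",sh.round(2),"turn",None if tu is None else tu.round(2),"grip",st["grip_force"],"open",round(st["opening"],4))
def snap(name):
    c=optics.calibration("wrist");im=optics.camera("wrist")[:,:,::-1].copy();cv2.imwrite(f"pics/{name}.png",im)
    import pickle;pickle.dump(c,open(f"pics/{name}.pkl","wb"));return c,im
def load(name):
    import pickle;return pickle.load(open(f"pics/{name}.pkl","rb")),cv2.imread(f"pics/{name}.png")
E
python3 - <<'E'
from h import *
goal([.568,.35,.15],[np.pi,0,2.9]);snap("w1")
E
```

```text
t 1.82 pos [0.5511 0.357  0.155 ] rpy [-3.14   0.     2.897] shift [-0.72 -0.11  0.2 ] turn [-0.01  0.   -0.02] grip 0.0 open 0.0882
```

View pics/w1.png

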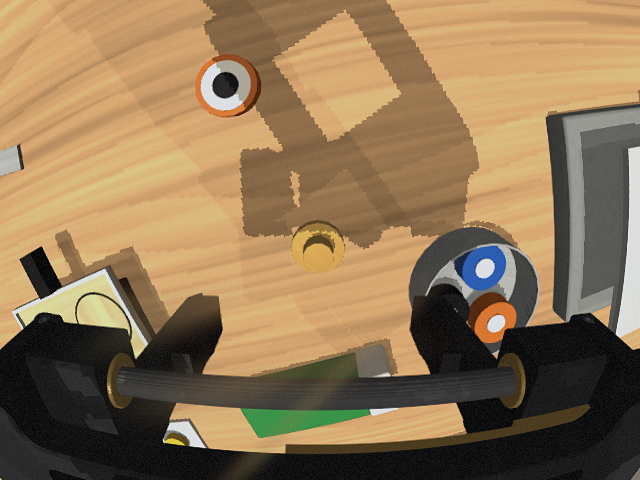

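Wrist view: puck base centred around (318,247), knob top about (319,261); reel centre (226,85); tin to the right at (475,300); green box ahead at (330,390).

```bash
python3 - <<'E'
from h import *
c,im=load("w1");hsv=cv2.cvtColor(im,cv2.COLOR_BGR2HSV)
print("puck base",onz(c,(318.5,246.5),.01,True).round(4),"knob",onz(c,(319,261),.03,True).round(4))
def fit(m):
    k=max(cv2.findContours(m.astype(np.uint8),cv2.RETR_EXTERNAL,cv2.CHAIN_APPROX_NONE)[0],key=cv2.contourArea);return cv2.fitEllipse(cv2.convexHull(k))
m=np.zeros(im.shape[:2],bool);r=hsv[40:130,180:280];m[40:130,180:280]=(r[:,:,1]<60)&(r[:,:,2]>140);e=fit(m)
print("reel",e,onz(c,e[0],.02,True).round(4))
print(hsv[232,300],hsv[262,319],hsv[246,360],hsv[220,250])
p=onz(c,(318.5,246.5),.01,True);goal([p[0],p[1],.15])
E
```

```text
puck base [0.5684 0.3544 0.01  ] knob [0.5729 0.3536 0.03  ]
reel ((225.2154541015625, 84.93360137939453), (48.48949432373047, 50.9573860168457), 41.67219543457031) [0.4276 0.3192 0.02  ]
[ 20 151 183] [ 19 153 216] [ 16 125 126] [ 15 125 131]
t 1.87 pos [0.5493 0.3581 0.1552] rpy [-3.141e+00 -1.000e-03  2.898e+00] shift [-0.78  0.04  0.21] turn None grip 0.0 open 0.0882
```

>>> {"op": "jog_arm", "data": {"motion": [[[-0.83,0.06,0.36],[0,0,0],1],[[0,0,1],[0,0,0],0.9],[[0,0,1],[0,0,0],0.8],[[0,0,1],[0,0,0],0.7],[[0,0,0],[0,0,0],0.7]]}}

```text
time: 2.28
ee_pos: [0.5639, 0.3553, 0.0667]
eef_rot: [-3.136, -0.008, 2.901]
ft_force: [-1.3, 0.1, -0.5]
opening: 0.0637
grip_force: 0.0
```

```bash
python3 - <<'E'
from h import *
goal([.57,.354,.021],[np.pi,0,2.9]);c,im=snap("w2")
cv2.imwrite("pics/w2c.png",im[180:420,160:480])
E
```

```text
t 2.28 pos [0.5639 0.3553 0.0667] rpy [-3.136 -0.008  2.901] shift [-0.27  0.02  1.82] turn [-0.05 -0.07  0.01] grip 0.0 open 0.0637
```

View pics/w2c.png

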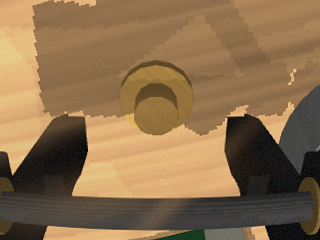

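Puck is centred between the fingers: base around (316,274), knob top about (315,292) in full-frame pixels.

```bash
python3 - <<'E'
from h import *
c,im=load("w2")
print("puck base",onz(c,(316,272),.01,True).round(4),"knob",onz(c,(315.5,292),.03,True).round(4))
goal([.57,.354,.021],[np.pi,0,2.9])
E
```

```text
puck base [0.5646 0.3546 0.01  ] knob [0.5674 0.3538 0.03  ]
t 2.33 pos [0.5652 0.3559 0.0693] rpy [-3.138 -0.006  2.902] shift [-0.22 -0.02  1.93] turn [-0.03 -0.05  0.01] grip 0.0 open 0.062
```

>>> {"op": "jog_arm", "data": {"motion": [[[-0.1,0,1],[0,0,0],0.6],[[0,0,0.5],[0,0,0],0.5],[[0,0,0.4],[0,0,0],0.5],[[0,0,0],[0,0,0],0.5],[[0,0,0],[0,0,0],0.5]], "newtons": 20}}

```text
time: 2.75
ee_pos: [0.5707, 0.3558, 0.0252]
eef_rot: [-3.141, -0.0, 2.901]
ft_force: [0.1, -0.1, 0.4]
opening: 0.0441
grip_force: 0.0
```

>>> {"op": "jog_arm", "data": {"motion": [[[0.06,0,0.15],[0,0,0],0.5],[[0,0,0],[0,0,0],0.1],[[0,0,0],[0,0,0],0],[[0,0,0],[0,0,0],0],[[0,0,0],[0,0,0],0]]}}

```text
time: 3.17
ee_pos: [0.5699, 0.356, 0.0218]
eef_rot: [3.141, 0.001, 2.901]
ft_force: [-0.2, -1.8, 1.3]
opening: 0.0233
grip_force: 20.0
```

>>> {"op": "jog_arm", "data": {"motion": [[[0,0,0],[0,0,0],0],[[0,0,-0.2],[0,0,0],0],[[0,0,-1],[0,0,0],0],[[0,0,-1],[0,0,0],0],[[0,0,-0.5],[0,0,0],0]]}}

```text
time: 3.58
ee_pos: [0.5708, 0.3565, 0.0917]
eef_rot: [3.14, 0.003, 2.901]
ft_force: [0.6, 0.2, -0.2]
opening: 0.0233
grip_force: 20.0
```

```bash
python3 - <<'E'
from h import *
goal([.5794,.1482,.12],[np.pi,0,np.pi+.1]);print(arm.sense()["ft_force"])
E
```

```text
t 3.58 pos [0.5708 0.3565 0.0917] rpy [3.140e+00 3.000e-03 2.901e+00] shift [-2.32 -8.01 -1.14] turn [ 0.01  0.03 -2.84] grip 19.999792277812958 open 0.0233
[ 0.55433605  0.20966656 -0.24662045]
```

>>> {"op": "jog_arm", "data": {"motion": [[[-0.29,-1,-0.15],[0,0,0],0],[[-0.29,-1,-0.15],[0,0,0],0],[[-0.29,-1,-0.15],[0,0,0],0],[[-0.29,-1,-0.15],[0,0,0],0],[[-0.29,-1,-0.15],[0,0,0],0]]}}

```text
time: 4.0
ee_pos: [0.5747, 0.2249, 0.1076]
eef_rot: [3.142, -0.0, 2.901]
ft_force: [1.5, 0.1, -1.0]
opening: 0.0232
grip_force: 20.0
```

>>> {"op": "jog_arm", "data": {"motion": [[[-0.29,-1,-0.15],[0,0,0],0],[[-0.29,-1,-0.15],[0,0,0],0],[[-0.29,-1,-0.15],[0,0,0],0],[[0,0,0],[0,0,-1],0],[[0,0,0],[0,0,-1],0]]}}

```text
time: 4.42
ee_pos: [0.5786, 0.1461, 0.1191]
eef_rot: [-3.142, 0.001, -3.14]
ft_force: [0.7, 0.2, -1.0]
opening: 0.0233
grip_force: 20.0
```

>>> {"op": "jog_arm", "data": {"motion": [[[0,0,0],[0,0,-0.9],0],[[0,0,0],[0,0,0],0],[[0,0,0],[0,0,0],0]]}}

```text
time: 4.67
ee_pos: [0.5781, 0.1479, 0.1187]
eef_rot: [3.142, -0.0, -3.038]
ft_force: [1.0, 0.6, -1.3]
opening: 0.0232
grip_force: 20.0
```

```bash
python3 - <<'E'
from h import *
goal([.5794,.1482,.12],[np.pi,0,np.pi+.115]);snap("w3")
E
```

```text
t 4.67 pos [0.5781 0.1479 0.1187] rpy [ 3.142 -0.    -3.038] shift [-0.05  0.01 -0.05] turn [ 0.   -0.   -0.09] grip 19.999484717845917 open 0.0232
```

View pics/w3.png

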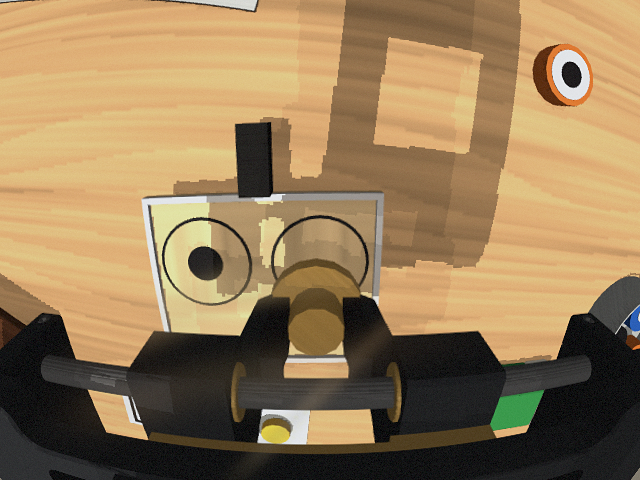

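Wrist view: dot of the reel mark (205,263), puck circle spanning columns 272–368 with its top at row 216, handle (253,160), held puck's base arc top at (316,258).

```bash
python3 - <<'E'
from h import *
c,im=load("w3");g=cv2.cvtColor(im,cv2.COLOR_BGR2GRAY)
def pt(n,uv,z): 
    p=onz(c,uv,z,True);print(n,p.round(4));return p
m=np.zeros(g.shape,bool);m[235:290,180:230]=g[235:290,180:230]<60
b=max(blobs(m),key=lambda x:x[1]);print(b);d=pt("dot",b[0],.04)
L=pt("rc left",(163,261),.04);Rr=pt("rc right",(251,261),.04);T=pt("rc top",(206,217.5),.04);B=pt("rc bot",(206,304.5),.04);print("reelspot",((T+B)/2).round(4),((L+Rr)/2).round(4))
l=pt("pc left",(272.5,262),.04);r=pt("pc right",(368,262),.04);t=pt("pc top",(320,216),.04)
A=pt("corner R",(143,200),.044);C=pt("corner L",(382,193),.044);v=C-A;print("yaw",np.degrees(np.arctan2(v[1],v[0]))-90,np.linalg.norm(v))
h0=pt("h far",(254,124),.053);h1=pt("h edge",(255.5,196),.053)
pl=pt("pk base l",(271.5,290),.085);
M=np.zeros(g.shape,bool);hs=cv2.cvtColor(im,cv2.COLOR_BGR2HSV)
for v in (262,266,270,280): print(v,hs[v,266:372:8].tolist()[:14])
# front-most point of base underside top edge: base underside z = tcp-? 
st=arm.sense();print(st["ee_pos"])
f=pt("pk base front(bottom edge)",(316,258.5),st["ee_pos"][2]-.021)
E
```

```text
([204.8, 262.0], 834)
dot [0.5899 0.0762 0.04  ]
rc left [0.5927 0.0465 0.04  ]
rc right [0.5858 0.1067 0.04  ]
rc top [0.56   0.0768 0.04  ]
rc bot [0.6213 0.0765 0.04  ]
reelspot [0.5906 0.0766 0.04  ] [0.5892 0.0766 0.04  ]
pc left [0.5849 0.1204 0.04  ]
pc right [0.5787 0.1802 0.04  ]
pc top [0.5522 0.1469 0.04  ]
corner R [0.5511 0.0352 0.044 ]
corner L [0.5333 0.1814 0.044 ]
yaw 6.941146668832914 0.1472550927545921
h far [0.5007 0.1053 0.053 ]
h edge [0.5408 0.1091 0.053 ]
pk base l [0.5819 0.1245 0.085 ]
262 [[22, 90, 221], [21, 92, 222], [25, 83, 224], [18, 104, 147], [18, 149, 99], [20, 147, 90], [18, 159, 93], [20, 159, 90], [20, 148, 88], [17, 98, 166], [18, 106, 152], [17, 105, 153], [17, 100, 150], [17, 103, 164]]
266 [[24, 84, 225], [17, 108, 113], [26, 82, 227], [17, 132, 110], [19, 149, 94], [19, 146, 89], [18, 154, 149], [18, 158, 92], [20, 156, 90], [19, 161, 81], [18, 99, 159], [18, 105, 153], [18, 101, 152], [18, 102, 163]]
270 [[18, 103, 166], [18, 89, 63], [19, 102, 165], [20, 139, 92], [19, 153, 153], [19, 150, 163], [19, 152, 159], [19, 155, 155], [19, 160, 163], [19, 149, 87], [19, 150, 92], [18, 100, 151], [17, 104, 152], [17, 105, 163]]
280 [[18, 101, 166], [18, 105, 170], [19, 141, 148], [18, 145, 158], [18, 146, 161], [18, 148, 157], [18, 149, 157], [19, 143, 155], [19, 148, 157], [19, 147, 161], [18, 145, 151], [16, 145, 97], [11, 103, 47], [17, 103, 168]]
[0.57810201 0.14795862 0.11866005]
pk base front(bottom edge) [0.5573 0.1449 0.0977]
```

>>> {"op": "jog_arm", "data": {"motion": [[[-0.17,0.06,0.6],[0,0,-0.08],0],[[0,0,0.8],[0,0,0],0],[[0,0,0.5],[0,0,0],0],[[0,0,0.2],[0,0,0],0],[[0,0,0],[0,0,0],0]]}}

```text
time: 5.13
ee_pos: [0.5808, 0.1499, 0.0644]
eef_rot: [3.141, -0.004, -3.026]
ft_force: [-0.3, -0.2, -0.8]
opening: 0.0234
grip_force: 20.0
```

>>> {"op": "jog_arm", "data": {"motion": [[[0,0,0],[0,0,0],0],[[0,0,0.04],[0,0,0],0],[[0,0,0.04],[0,0,0],0],[[0,0,0],[0,0,0],0]]}}

```text
time: 5.47
ee_pos: [0.5827, 0.1499, 0.0649]
eef_rot: [-3.141, 0.001, -3.025]
ft_force: [-0.9, -0.7, -2.3]
opening: 0.023
grip_force: 20.0
```

>>> {"op": "jog_arm", "data": {"motion": [[[0,0,0.05],[0,0,0],0],[[0,0,0.03],[0,0,0],0],[[0,0,0],[0,0,0],0]]}}

```text
time: 5.72
ee_pos: [0.5822, 0.1498, 0.0622]
eef_rot: [3.142, -0.0, -3.025]
ft_force: [-0.6, 0.1, -1.3]
opening: 0.0236
grip_force: 20.0
```

>>> {"op": "jog_arm", "data": {"motion": [[[0,0,0.04],[0,0,0],0],[[0,0,0],[0,0,0],0],[[0,0,0],[0,0,0],0]]}}

```text
time: 5.97
ee_pos: [0.5823, 0.1499, 0.0618]
eef_rot: [-3.141, 0.0, -3.025]
ft_force: [-2.6, -1.1, 5.0]
opening: 0.0236
grip_force: 20.0
```

>>> {"op": "jog_arm", "data": {"motion": [[[0,0,0],[0,0,0],0.4],[[0,0,0],[0,0,0],0.45],[[0,0,0],[0,0,0],0.5],[[0,0,-0.3],[0,0,0],0.5],[[0,0,-1],[0,0,0],0.5]]}}

```text
time: 6.38
ee_pos: [0.5793, 0.1496, 0.0904]
eef_rot: [3.141, -0.008, -3.025]
ft_force: [0.2, 0.5, -0.4]
opening: 0.0442
grip_force: 0.0
```

>>> {"op": "jog_arm", "data": {"motion": [[[0,0,-1],[0,0,0],0.5],[[0,0,-1],[0,0,0],0.7],[[0,0,-0.5],[0,0,0],0.7],[[0,0,0],[0,0,0],0.7]]}}

```text
time: 6.72
ee_pos: [0.5846, 0.15, 0.1602]
eef_rot: [-3.141, 0.007, -3.025]
ft_force: [0.1, 0.8, 1.1]
opening: 0.0608
grip_force: 0.0
```

```bash
python3 - <<'E'
from h import *
goal([.427,.3185,.12],[np.pi,0,np.pi-.1]);c,im=snap("w4")
cv2.imwrite("pics/w4c.png",im[20:380,120:640])
E
```

```text
t 6.72 pos [0.5846 0.15   0.1602] rpy [-3.141  0.007 -3.025] shift [5.48 7.43 1.57] turn [0.   0.06 1.81] grip 0.0 open 0.0608
```

View pics/w4c.png

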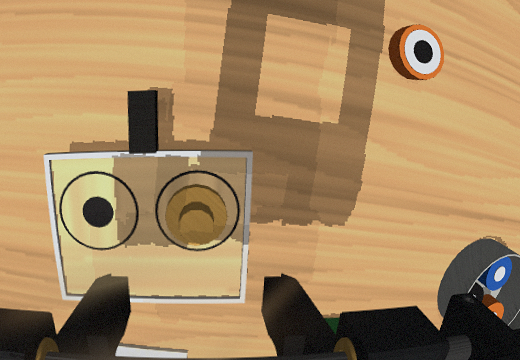

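Puck sits well within its circle: base disc around (316,234), circle (318,230). Reel is at (541,71).

```bash
python3 - <<'E'
from h import *
c,im=load("w4");hsv=cv2.cvtColor(im,cv2.COLOR_BGR2HSV)
print("base",onz(c,(316.3,236),.05,True).round(4),onz(c,(315.5,234),.045,True).round(4),"circle",onz(c,(318,230.3),.04,True).round(4))
m=np.zeros(im.shape[:2],bool);r=hsv[30:110,490:590];m[30:110,490:590]=(r[:,:,1]<60)&(r[:,:,2]>140)
k=max(cv2.findContours(m.astype(np.uint8),cv2.RETR_EXTERNAL,cv2.CHAIN_APPROX_NONE)[0],key=cv2.contourArea);e=cv2.fitEllipse(cv2.convexHull(k))
print("reel",e[0],onz(c,e[0],.02,True).round(4))
goal([.427,.3185,.10],[np.pi,0,np.pi-.1])
E
```

```text
base [0.5823 0.1493 0.05  ] [0.5826 0.1487 0.045 ] circle [0.5812 0.1504 0.04  ]
reel (542.1423950195312, 71.3536148071289) [0.4275 0.3184 0.02  ]
t 6.77 pos [0.5833 0.1499 0.1578] rpy [-3.141  0.004 -3.025] shift [5.43 7.43 2.29] turn [0.   0.03 1.81] grip 0.0 open 0.0615
```

>>> {"op": "jog_arm", "data": {"motion": [[[0.68,0.93,0.2],[0,0,0],0.8],[[0.68,0.93,0.2],[0,0,0],0.8],[[0.68,0.93,0.2],[0,0,0],0.8],[[0.68,0.93,0.2],[0,0,0],0.8],[[0.68,0.93,0.2],[0,0,0],0.8]]}}

```text
time: 7.18
ee_pos: [0.4819, 0.2557, 0.1288]
eef_rot: [-3.141, -0.003, -3.025]
ft_force: [-0.1, -0.3, 0.5]
opening: 0.0706
grip_force: 0.0
```

>>> {"op": "jog_arm", "data": {"motion": [[[0.68,0.93,0.2],[0,0,0],0.8],[[0.68,0.93,0.2],[0,0,0],0.8],[[0.68,0.93,0.2],[0,0,0],0.8],[[0,0,0],[0,0,0],0.8],[[0,0,0],[0,0,0],0.8]]}}

```text
time: 7.6
ee_pos: [0.4233, 0.3189, 0.1141]
eef_rot: [-3.14, -0.004, -3.022]
ft_force: [0.5, -0.6, 0.3]
opening: 0.0706
grip_force: 0.0
```

```bash
python3 - <<'E'
from h import *
c,im=snap("w5");hsv=cv2.cvtColor(im,cv2.COLOR_BGR2HSV)
m=np.zeros(im.shape[:2],bool);r=hsv[150:350,220:420];m[150:350,220:420]=(r[:,:,1]<60)&(r[:,:,2]>130)
k=max(cv2.findContours(m.astype(np.uint8),cv2.RETR_EXTERNAL,cv2.CHAIN_APPROX_NONE)[0],key=cv2.contourArea);e=cv2.fitEllipse(cv2.convexHull(k));p=onz(c,e[0],.02,True)
print("reel",e,p.round(4));goal([p[0],p[1],.017],[np.pi,0,-3.025])
E
```

```text
reel ((316.80133056640625, 253.26881408691406), (52.66779327392578, 55.79011154174805), 90.09423065185547) [0.4268 0.3191 0.02  ]
t 7.65 pos [0.4246 0.3184 0.1148] rpy [-3.141e+00 -2.000e-03 -3.023e+00] shift [-0.1   0.02  3.91] turn [-0.01 -0.02  0.01] grip 0.0 open 0.0706
```

>>> {"op": "jog_arm", "data": {"motion": [[[-0.1,0.02,1],[0,0,0],0.8],[[0,0,1],[0,0,0],0.8],[[0,0,1],[0,0,0],0.8],[[0,0,0.6],[0,0,0],0.8],[[0,0,0.25],[0,0,0],0.8]]}}

```text
time: 8.07
ee_pos: [0.4271, 0.3175, 0.0171]
eef_rot: [-3.14, -0.004, -3.027]
ft_force: [0.3, 0.3, -0.4]
opening: 0.0704
grip_force: 0.0
```

>>> {"op": "jog_arm", "data": {"motion": [[[0,0,0],[0,0,0],0.7],[[0,0,0],[0,0,0],0.6]], "newtons": 15}}

```text
time: 8.23
ee_pos: [0.4287, 0.319, 0.0201]
eef_rot: [-3.141, -0.0, -3.026]
ft_force: [0.3, -0.6, 0.6]
opening: 0.0595
grip_force: 0.0
```

>>> {"op": "jog_arm", "data": {"motion": [[[0,0,0.1],[0,0,0],0.6],[[0,0,0],[0,0,0],0.3],[[0,0,0],[0,0,0],0.3],[[0,0,0],[0,0,0],0.3],[[0,0,0],[0,0,0],0.3]]}}

```text
time: 8.65
ee_pos: [0.4287, 0.3198, 0.0183]
eef_rot: [3.141, 0.002, -3.025]
ft_force: [0.4, -1.1, 3.7]
opening: 0.0475
grip_force: 15.0
```

>>> {"op": "jog_arm", "data": {"motion": [[[0,0,-0.2],[0,0,0],0.3],[[0,0,-1],[0,0,0],0.3],[[0,0,-1],[0,0,0],0.3],[[0,0,-1],[0,0,0],0.3],[[0,0,-0.8],[0,0,0],0.3]]}}

```text
time: 9.07
ee_pos: [0.428, 0.3198, 0.1194]
eef_rot: [3.141, 0.001, -3.025]
ft_force: [0.5, 0.0, -0.8]
opening: 0.0474
grip_force: 15.0
```

```bash
python3 - <<'E'
from h import *
goal([.5905,.0765,.12],[np.pi,0,-3.025])
E
```

```text
t 9.07 pos [0.428  0.3198 0.1194] rpy [ 3.141e+00  1.000e-03 -3.025e+00] shift [ -5.32 -10.42  -0.02] turn [0.   0.01 0.  ] grip 15.000026375055313 open 0.0474
```

>>> {"op": "jog_arm", "data": {"motion": [[[-0.48,-0.95,0],[0,0,0],0.3],[[-0.48,-0.95,0],[0,0,0],0.3],[[-0.48,-0.95,0],[0,0,0],0.3],[[-0.48,-0.95,0],[0,0,0],0.3],[[-0.48,-0.95,0],[0,0,0],0.3]]}}

```text
time: 9.48
ee_pos: [0.5016, 0.2077, 0.1178]
eef_rot: [3.141, 0.0, -3.024]
ft_force: [0.4, 0.3, -0.5]
opening: 0.0475
grip_force: 15.0
```

>>> {"op": "jog_arm", "data": {"motion": [[[-0.48,-0.95,0],[0,0,0],0.3],[[-0.48,-0.95,0],[0,0,0],0.3],[[-0.48,-0.95,0],[0,0,0],0.3],[[-0.48,-0.95,0],[0,0,0],0.3],[[-0.48,-0.95,0],[0,0,0],0.3]]}}

```text
time: 9.9
ee_pos: [0.5751, 0.0966, 0.1177]
eef_rot: [3.141, -0.0, -3.025]
ft_force: [-0.3, -0.5, -1.5]
opening: 0.0477
grip_force: 15.0
```

>>> {"op": "jog_arm", "data": {"motion": [[[-0.48,-0.95,0],[0,0,0],0.3],[[0,0,0.5],[0,0,0],0.3],[[0,0,0.5],[0,0,0],0.3],[[0,0,0],[0,0,0],0.3],[[0,0,0],[0,0,0],0.3]]}}

```text
time: 10.32
ee_pos: [0.5874, 0.0765, 0.0908]
eef_rot: [3.141, -0.004, -3.024]
ft_force: [-0.1, -0.4, -0.5]
opening: 0.0475
grip_force: 15.0
```

```bash
python3 - <<'E'
from h import *
goal([.5905,.0765,.06],[np.pi,0,-3.025]);c,im=snap("w6")
cv2.imwrite("pics/w6c.png",im[100:400,100:500])
E
```

```text
t 10.32 pos [0.5874 0.0765 0.0908] rpy [ 3.141 -0.004 -3.024] shift [-0.13 -0.02  1.23] turn [ 0.01 -0.03  0.01] grip 14.999933391809464 open 0.0475
```

View pics/w6c.png

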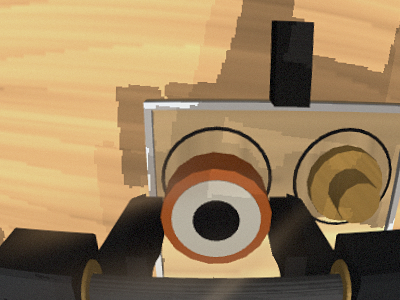

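Reel is held level; its centre top is around (315,320), the target circle spans columns 263–371 with its top at row 227.

```bash
python3 - <<'E'
from h import *
c,im=load("w6")
a=onz(c,(315.5,319),.094,True);t=onz(c,(317,227.5),.04,True);l=onz(c,(263,275),.04,True);r=onz(c,(371,277),.04,True)
f=onz(c,(316,253),.074,True)
print("reel",a.round(4),"from front bottom edge",(f+[.0238,.0028,0]).round(4),"circ",(t+[.0308,.0036,0]).round(4),((l+r)/2).round(4))
goal([.5905,.0765,.06])
E
```

```text
reel [0.5843 0.0751 0.094 ] from front bottom edge [0.5862 0.0755 0.074 ] circ [0.5913 0.0767 0.04  ] [0.5884 0.0765 0.04  ]
t 10.37 pos [0.5882 0.0765 0.0917] rpy [ 3.141e+00 -2.000e-03 -3.024e+00] shift [-0.09 -0.01  1.27] turn None grip 14.99994233250618 open 0.0473
```

>>> {"op": "jog_arm", "data": {"motion": [[[-0.16,0.03,0.5],[0,0,0],0.3],[[0,0,0.4],[0,0,0],0.3],[[0,0,0.2],[0,0,0],0.3],[[0,0,0.08],[0,0,0],0.3],[[0,0,0],[0,0,0],0.3]]}}

```text
time: 10.78
ee_pos: [0.5926, 0.077, 0.0623]
eef_rot: [3.141, -0.001, -3.024]
ft_force: [-0.2, -0.2, -0.1]
opening: 0.0472
grip_force: 15.0
```

>>> {"op": "jog_arm", "data": {"motion": [[[0,0,0.06],[0,0,0],0.3],[[0,0,0],[0,0,0],0.3],[[0,0,0],[0,0,0],0.3]]}}

```text
time: 11.03
ee_pos: [0.5936, 0.0766, 0.0619]
eef_rot: [-3.141, 0.001, -3.025]
ft_force: [-0.4, -0.2, -0.4]
opening: 0.0478
grip_force: 15.0
```

>>> {"op": "jog_arm", "data": {"motion": [[[0,0,0.06],[0,0,0],0.3],[[0,0,0],[0,0,0],0.3],[[0,0,0],[0,0,0],0.3]]}}

```text
time: 11.28
ee_pos: [0.5934, 0.0766, 0.06]
eef_rot: [-3.142, 0.0, -3.025]
ft_force: [-0.8, 0.2, -0.4]
opening: 0.0473
grip_force: 15.0
```

>>> {"op": "jog_arm", "data": {"motion": [[[0,0,0.05],[0,0,0],0.3],[[0,0,0],[0,0,0],0.3],[[0,0,0],[0,0,0],0.3]]}}

```text
time: 11.53
ee_pos: [0.5933, 0.0766, 0.0586]
eef_rot: [3.142, -0.0, -3.025]
ft_force: [-0.5, -0.3, -0.2]
opening: 0.0474
grip_force: 15.0
```

>>> {"op": "jog_arm", "data": {"motion": [[[0,0,0.04],[0,0,0],0.3],[[0,0,0],[0,0,0],0.3],[[0,0,0],[0,0,0],0.3]]}}

```text
time: 11.78
ee_pos: [0.5935, 0.0766, 0.0584]
eef_rot: [-3.142, 0.0, -3.025]
ft_force: [-2.7, -0.9, 4.2]
opening: 0.0471
grip_force: 15.0
```

>>> {"op": "jog_arm", "data": {"motion": [[[0,0,0],[0,0,0],0.6],[[0,0,0],[0,0,0],0.62],[[0,0,-0.2],[0,0,0],0.62],[[0,0,-0.8],[0,0,0],0.62],[[0,0,-1],[0,0,0],0.62]]}}

```text
time: 12.2
ee_pos: [0.5916, 0.0767, 0.1063]
eef_rot: [3.141, -0.005, -3.025]
ft_force: [-0.3, -1.1, 0.6]
opening: 0.0549
grip_force: 0.0
```

>>> {"op": "jog_arm", "data": {"motion": [[[0,0,-1],[0,0,0],0.62],[[0.5,0.2,-1],[0,0,0],0.62],[[0.5,0.2,-0.3],[0,0,0],0.62],[[0.5,0.2,0],[0,0,0],0.62],[[0,0,0],[0,0,0],0.62]]}}

```text
time: 12.62
ee_pos: [0.5531, 0.0879, 0.1662]
eef_rot: [3.141, 0.0, -3.024]
ft_force: [-0.8, -0.6, -0.3]
opening: 0.0544
grip_force: 0.0
```

>>> {"op": "jog_arm", "data": {"motion": [[[0,0,0],[0,0,0],0.62]]}}

```text
time: 12.7
ee_pos: [0.5543, 0.0873, 0.1655]
eef_rot: [-3.141, 0.001, -3.024]
ft_force: [0.7, -0.5, 0.8]
opening: 0.055
grip_force: 0.0
```

```bash
python3 - <<'E'
from h import *
goal([.5177,.1053,.12]);c,im=snap("w7")
E
```

```text
t 12.7 pos [0.5543 0.0873 0.1655] rpy [-3.141e+00  1.000e-03 -3.024e+00] shift [1.37 0.89 1.82] turn None grip 0.0 open 0.055
```

View pics/w7.png

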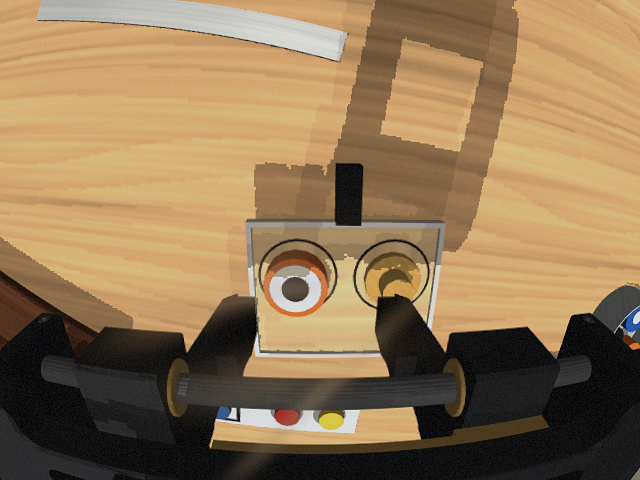

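Both parts are inside their circles; handle runs from (349,164) to (348,224), reel top centre is about (296,286).

```bash
python3 - <<'E'
from h import *
c,im=load("w7")
P=lambda u,v,z:onz(c,(u,v),z,True).round(4)
print("reel",P(296,284,.06),"spot l/r",(P(259,275,.04)+P(337,276,.04))/2,"top",P(298,240.5,.04))
print("puck base",P(392,278,.05),"spot",(P(354.5,274,.04)+P(429,274,.04))/2)
h0=P(349,164,.053);h1=P(348.5,224,.053);A=P(246.5,221,.044);C=P(444.5,221,.044);v=C-A
yaw=np.arctan2(-v[0],v[1]);print("handle",h0,h1,"mid",(h0+h1)/2,"corners",A,C,"yaw",yaw,"mid edge",(A+C)/2)
# leaning tool goal
for th in (np.radians(45),):
    y=.117;ax=np.array([np.cos(y),np.sin(y),0]);z=np.sin(th)*ax-np.cos(th)*np.array([0,0,1]);yy=np.array([-np.sin(y),np.cos(y),0]);x=np.cross(yy,z)
    R=Ro.from_matrix(np.c_[x,yy,z]);print(R.as_matrix().round(3),R.as_euler("xyz"))
E
```

```text
reel [0.5877 0.076  0.06  ] spot l/r [0.58995 0.07665 0.04   ] top [0.5614 0.0739 0.04  ]
puck base [0.5794 0.1475 0.05  ] spot [0.58035 0.1501  0.04   ]
handle [0.4988 0.1024 0.053 ] [0.5406 0.1079 0.053 ] mid [0.5197  0.10515 0.053  ] corners [0.5494 0.0348 0.044 ] [0.5317 0.1814 0.044 ] yaw 0.12015510323933874 mid edge [0.54055 0.1081  0.044  ]
[[-0.702 -0.117  0.702]
 [-0.083  0.993  0.083]
 [-0.707  0.    -0.707]] [-3.14159265  0.78539816 -3.02459265]
```

>>> {"op": "jog_arm", "data": {"motion": [[[1,0.25,0],[0,0,0],0.62],[[1,0.25,0],[0,0,0],0.62],[[1,0.25,0],[0,-0.9,0],0.62],[[0.6,0,0],[0,-0.9,0],0.62],[[0,0,0],[0,-0.9,0],0.62]]}}

```text
time: 13.17
ee_pos: [0.4609, 0.0955, 0.1622]
eef_rot: [-3.142, 0.326, -3.024]
ft_force: [-0.6, -0.1, 0.6]
opening: 0.0547
grip_force: 0.0
```

>>> {"op": "jog_arm", "data": {"motion": [[[0,0,0],[0,-0.9,0],0.62],[[0,0,0],[0,-0.9,0],0.62],[[0,0,0],[0,-0.9,0],0.62],[[0,0,0],[0,-0.9,0],0.62],[[0,0,0],[0,0,0],0.62]]}}

```text
time: 13.58
ee_pos: [0.4607, 0.0972, 0.1608]
eef_rot: [3.134, 0.725, -3.026]
ft_force: [-0.3, -0.2, -1.8]
opening: 0.0549
grip_force: 0.0
```

>>> {"op": "jog_arm", "data": {"motion": [[[0,0,0],[0,0,0],0.62]]}}

```text
time: 13.67
ee_pos: [0.4629, 0.0965, 0.163]
eef_rot: [3.135, 0.724, -3.026]
ft_force: [0.2, -0.5, 0.5]
opening: 0.0549
grip_force: 0.0
```

```bash
python3 - <<'E'
from h import *
goal([.448,.097,.107],[-np.pi,.785,-3.024]);print(arm.sense()["qpos"].round(2));c,im=snap("w8")
goal([.5187,.1052,.0362],[-np.pi,.785,-3.024])
E
```

```text
t 13.67 pos [0.4629 0.0965 0.163 ] rpy [ 3.135  0.724 -3.026] shift [1.93 0.08 1.29] turn [ 0.04 -0.51 -0.01] grip 0.0 open 0.0549
[-0.18 -0.36  2.46  0.54  0.4  -2.31]
t 13.72 pos [0.464  0.0964 0.1641] rpy [ 3.137  0.725 -3.025] shift [1.74 0.07 5.3 ] turn [ 0.04 -0.5  -0.  ] grip 0.0 open 0.0547
```

>>> {"op": "jog_arm", "data": {"motion": [[[0.45,0.02,0.7],[0,0.2,0],0.62],[[0.45,0.02,0.7],[0,0,0],0.62],[[0.45,0.02,0.7],[0,0,0],0.62],[[0.4,0.02,0.7],[0,0,0],0.62],[[0,0,0],[0,0,0],0.62]]}}

```text
time: 14.13
ee_pos: [0.4751, 0.1022, 0.0929]
eef_rot: [3.129, 0.703, -3.024]
ft_force: [-0.6, 0.1, -0.2]
opening: 0.0545
grip_force: 0.0
```

>>> {"op": "jog_arm", "data": {"motion": [[[0,0,0],[0,0,0],0.62]]}}

```text
time: 14.22
ee_pos: [0.4752, 0.102, 0.0944]
eef_rot: [3.13, 0.704, -3.023]
ft_force: [0.4, 0.6, 0.1]
opening: 0.0548
grip_force: 0.0
```

```bash
python3 - <<'E'
from h import *
goal([.5182,.1052,.0358],[-np.pi,.725,-3.024]);print(arm.sense()["qpos"].round(2));c,im=snap("w8")
R=Ro.from_euler("xyz",arm.sense()["eef_rot"]).as_matrix();print(R.round(3))
g=cv2.cvtColor(im,cv2.COLOR_BGR2GRAY);cv2.imwrite("pics/w8s.png",im)
E
```

```text
t 14.22 pos [0.4752 0.102  0.0944] rpy [ 3.13   0.704 -3.023] shift [ 0.21 -0.11  2.9 ] turn [ 0.1  -0.17  0.  ] grip 0.0 open 0.0548
[-0.15 -0.09  2.44  1.08  0.21 -2.85]
[[-0.756 -0.126  0.643]
 [-0.091  0.992  0.087]
 [-0.649  0.008 -0.761]]
```

View pics/w8s.png

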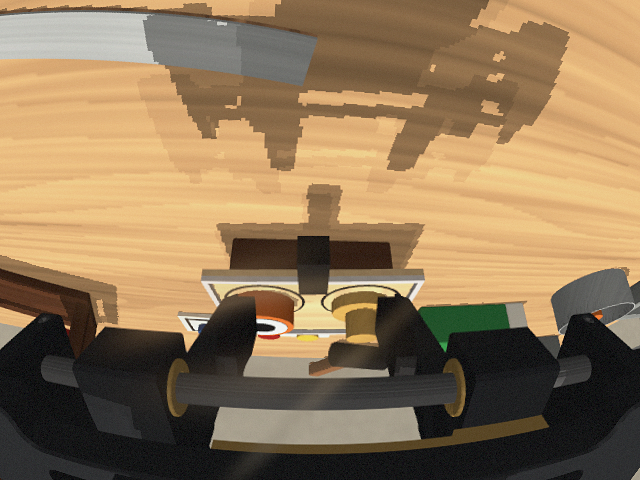

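The handle is centred at (313,265) between the fingers. The arm is close to a wrist singularity (j5 = 0.21), so I reduce the lean to about 30°, which still clears the roof bar if I grip towards the handle's end.

>>> {"op": "jog_arm", "data": {"motion": [[[0,0,0],[0.05,0.5,0],0.62],[[0,0,0],[0.05,0.5,0],0.62],[[0,0,0],[0,0.5,0],0.62],[[0,0,0],[0,0,0],0.62],[[0,0,0],[0,0,0],0.62]]}}

```text
time: 14.68
ee_pos: [0.4764, 0.1057, 0.0965]
eef_rot: [3.128, 0.609, -3.017]
ft_force: [-0.2, 0.9, 0.1]
opening: 0.0547
grip_force: 0.0
```

```bash
python3 - <<'E'
from h import *
goal([.4828,.1009,.0876],[-np.pi,.52,-3.024]);goal([.5124,.1044,.0355],[-np.pi,.52,-3.024]);print(arm.sense()["qpos"].round(2));c,im=snap("w9")
E
```

```text
t 14.68 pos [0.4764 0.1057 0.0965] rpy [ 3.128  0.609 -3.017] shift [ 0.02 -0.23  0.42] turn [0.14 0.74 0.05] grip 0.0 open 0.0547
t 14.68 pos [0.4764 0.1057 0.0965] rpy [ 3.128  0.609 -3.017] shift [ 0.23 -0.27  2.81] turn [0.14 0.74 0.05] grip 0.0 open 0.0547
[-0.13 -0.08  2.38  0.55  0.3  -2.31]
```

>>> {"op": "jog_arm", "data": {"motion": [[[0,-0.1,0.1],[0.07,0.4,0.02],0.62],[[0,-0.1,0.1],[0.07,0.35,0.02],0.62],[[0,0,0.2],[0,0,0],0.62],[[0,0,0],[0,0,0],0.62],[[0,0,0],[0,0,0],0.62]]}}

```text
time: 15.15
ee_pos: [0.4797, 0.1019, 0.0853]
eef_rot: [3.139, 0.515, -3.025]
ft_force: [-0.5, -0.3, -0.2]
opening: 0.0552
grip_force: 0.0
```

```bash
python3 - <<'E'
from h import *
goal([.5124,.1044,.0355],[-np.pi,.52,-3.024]);print(arm.sense()["qpos"].round(2))
c,im=snap("w9");g=cv2.cvtColor(im,cv2.COLOR_BGR2GRAY);
for v in range(200,270,12):
    r=np.where(g[v,250:380]<45)[0];print(v,(r.min()+250,r.max()+250,len(r)) if len(r) else None)
E
```

```text
t 15.15 pos [0.4797 0.1019 0.0853] rpy [ 3.139  0.515 -3.025] shift [-0.16 -0.06  2.38] turn [ 0.02 -0.04 -0.  ] grip 0.0 open 0.0552
[-0.1  -0.03  2.31  0.31  0.37 -2.06]
200 None
212 None
224 None
236 None
248 None
260 None
```

>>> {"op": "jog_arm", "data": {"motion": [[[-0.04,-0.02,0.5],[0,0,0],0.62],[[-0.04,-0.02,0.5],[0,0,0],0.62],[[-0.04,-0.02,0.5],[0,0,0],0.62],[[0,0,0.4],[0,0,0],0.62],[[0,0,0],[0,0,0],0.62]]}}

```text
time: 15.62
ee_pos: [0.5056, 0.1032, 0.0445]
eef_rot: [3.139, 0.513, -3.025]
ft_force: [0.4, 0.4, -0.3]
opening: 0.0545
grip_force: 0.0
```

```bash
python3 - <<'E'
from h import *
goal([.5124,.1044,.0355],[-np.pi,.52,-3.024]);print(arm.sense()["qpos"].round(2),arm.sense()["ft_force"].round(1))
c,im=snap("w10");cv2.imwrite("pics/w10c.png",im[180:400,200:440])
E
```

```text
t 15.62 pos [0.5056 0.1032 0.0445] rpy [ 3.139  0.513 -3.025] shift [-0.06  0.02  0.45] turn [ 0.01 -0.06 -0.01] grip 0.0 open 0.0545
[-0.09  0.15  2.25  0.42  0.26 -2.16] [ 0.4  0.4 -0.3]
```

View pics/w10c.png

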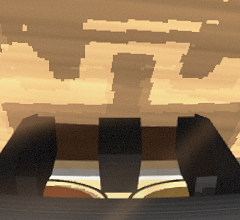

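The handle is centred between the fingers. That was one picture over the limit of 10 (11 viewed), so I stop viewing here and work by numbers from now on.

>>> {"op": "jog_arm", "data": {"motion": [[[-0.03,0.02,0.3],[0,0,0],0.62],[[-0.03,0,0.15],[0,0,0],0.6],[[0,0,0],[0,0,0],0.4],[[0,0,0],[0,0,0],0.25],[[0,0,0],[0,0,0],0.1]], "newtons": 60}}

```text
time: 16.08
ee_pos: [0.5132, 0.1045, 0.0375]
eef_rot: [3.14, 0.515, -3.024]
ft_force: [0.1, 0.9, 0.1]
opening: 0.0351
grip_force: 0.0
```

>>> {"op": "jog_arm", "data": {"motion": [[[0,0,0],[0,0,0],0],[[0,0,0],[0,0,0],0],[[0,0,0],[0,0,0],0],[[0,0,0],[0,0,0],0]]}}

```text
time: 16.42
ee_pos: [0.5133, 0.1045, 0.0373]
eef_rot: [3.14, 0.515, -3.024]
ft_force: [-0.4, 0.4, 1.8]
opening: 0.0176
grip_force: 60.0
```

```bash
python3 - <<'E'
from h import *
goal([.5124,.1044,.0355],[-np.pi,.52,-3.024]);print(arm.sense()["qpos"].round(2),arm.sense()["ft_force"].round(1))
R=Ro.from_euler("xyz",arm.sense()["eef_rot"]);print("up 1 unit in tool:",R.inv().apply([0,0,1]).round(3))
E
```

```text
t 16.42 pos [0.5133 0.1045 0.0373] rpy [ 3.14   0.515 -3.024] shift [ 0.07 -0.    0.05] turn [ 0.01 -0.04 -0.  ] grip 59.99629642814398 open 0.0176
[-0.09  0.18  2.24  0.44  0.24 -2.18] [-0.4  0.4  1.8]
up 1 unit in tool: [-0.493  0.001 -0.87 ]
```

>>> {"op": "jog_arm", "data": {"motion": [[[-0.03,0,-0.05],[0,0,0],0],[[-0.06,0,-0.1],[0,0,0],0],[[-0.1,0,-0.18],[0,0,0],0],[[-0.15,0,-0.26],[0,0,0],0],[[-0.15,0,-0.26],[0,0,0],0]]}}

```text
time: 16.83
ee_pos: [0.5127, 0.1045, 0.0615]
eef_rot: [3.14, 0.513, -3.025]
ft_force: [0.1, 0.3, -3.1]
opening: 0.0175
grip_force: 60.0
```

```bash
python3 - <<'E'
from h import *
s=arm.sense();print(s["qpos"].round(2),s["ft_force"].round(1),s["ft_torque"].round(2),s["ee_pos"],s["eef_rot"])
c,im=snap("w11");hsv=cv2.cvtColor(im,cv2.COLOR_BGR2HSV)
a=load("w10")
for n,I in(("before",a[1]),("now",im)):
    g=cv2.cvtColor(I,cv2.COLOR_BGR2GRAY).astype(int)
    print(n,"col profile rows 280-390 @ col 275:",g[280:390:4,275].tolist(),"@350:",g[280:390:4,350].tolist())
E
```

```text
[-0.09  0.12  2.24  0.34  0.3  -2.08] [ 0.1  0.3 -3.1] [-0.09  0.63  0.03] [0.51267716 0.1045083  0.06149368] [ 3.14000533  0.51299971 -3.02457631]
before col profile rows 280-390 @ col 275: [209, 147, 146, 144, 133, 133, 61, 41, 42, 31, 39, 38, 37, 37, 42, 75, 125, 124, 126, 225, 222, 196, 150, 90, 90, 68, 71, 76] @350: [172, 176, 144, 130, 136, 134, 128, 39, 43, 36, 38, 30, 37, 47, 42, 73, 115, 122, 123, 220, 218, 151, 216, 204, 99, 54, 63, 65]
now col profile rows 280-390 @ col 275: [71, 73, 71, 69, 54, 44, 34, 33, 23, 22, 17, 23, 24, 25, 20, 18, 30, 26, 28, 30, 37, 39, 39, 44, 43, 52, 60, 63] @350: [58, 52, 48, 48, 38, 19, 21, 5, 14, 16, 22, 21, 26, 29, 19, 26, 20, 31, 30, 32, 57, 53, 61, 36, 37, 47, 61, 62]
```

>>> {"op": "jog_arm", "data": {"motion": [[[-0.15,0,-0.26],[0,0,0],0],[[-0.15,0,-0.26],[0,0,0],0],[[-0.15,0,-0.26],[0,0,0],0],[[-0.15,0,-0.26],[0,0,0],0],[[-0.15,0,-0.26],[0,0,0],0]]}}

```text
time: 17.3
ee_pos: [0.5138, 0.1045, 0.1]
eef_rot: [3.14, 0.515, -3.024]
ft_force: [-0.1, 0.1, -2.6]
opening: 0.0171
grip_force: 60.0
```

>>> {"op": "jog_arm", "data": {"motion": [[[-0.15,0,-0.26],[0,0,0],0],[[-0.15,0,-0.26],[0,0,0],0],[[-0.15,0,-0.26],[0,0,0],0],[[-0.15,0,-0.26],[0,0,0],0],[[-0.15,0,-0.26],[0,0,0],0]]}}

```text
time: 17.72
ee_pos: [0.5141, 0.1045, 0.1374]
eef_rot: [3.14, 0.515, -3.024]
ft_force: [-0.1, -0.4, -2.4]
opening: 0.0175
grip_force: 60.0
```

>>> {"op": "jog_arm", "data": {"motion": [[[-0.15,0,-0.26],[0,0,0],0],[[-0.15,0,-0.26],[0,0,0],0],[[-0.12,0,-0.22],[0,0,0],0],[[-0.1,0,-0.17],[0,0,0],0],[[-0.05,0,-0.09],[0,0,0],0]]}}

```text
time: 18.13
ee_pos: [0.5146, 0.1044, 0.1665]
eef_rot: [3.141, 0.516, -3.024]
ft_force: [0.1, 0.1, -2.6]
opening: 0.0176
grip_force: 60.0
```

```bash
python3 - <<'E'
from h import *
s=arm.sense();print(s["time"],s["qpos"].round(2),s["ft_force"].round(1),s["ft_torque"].round(2),s["ee_pos"],s["eef_rot"])
for n in("scene","top"):cv2.imwrite(f"pics/{n}1.png",optics.camera(n)[:,:,::-1])
c=optics.calibration("scene");im=cv2.imread("pics/scene1.png");hsv=cv2.cvtColor(im,cv2.COLOR_BGR2HSV)
a=cv2.imread("pics/scene0.png");h0=cv2.cvtColor(a,cv2.COLOR_BGR2HSV)
print("tray hsv",h0[300,352],h0[322,340],"rim",h0[277,350])
def quad(H,roi):
    x0,y0,x1,y1=roi;m=np.zeros(H.shape[:2],np.uint8);r=H[y0:y1,x0:x1];m[y0:y1,x0:x1]=((r[:,:,1]<85)&(r[:,:,2]>110))
    k=max(cv2.findContours(cv2.morphologyEx(m,cv2.MORPH_CLOSE,np.ones((5,5))),cv2.RETR_EXTERNAL,cv2.CHAIN_APPROX_NONE)[0],key=cv2.contourArea)
    return cv2.contourArea(k),cv2.approxPolyDP(cv2.convexHull(k),5,True)[:,0].tolist()
print(quad(h0,(300,262,395,355)))
# predicted tray corners at present, level
def proj(c,X):
    p=c["R"]@X+c["t"];f=240/np.tan(np.radians(c["fovy"]/2));return (p[:2]/p[2]*f+[c["cx"],c["cy"]]).round(1)
p=s["ee_pos"]
y=.117;ax=np.array([np.cos(y),np.sin(y),0]);ay=np.array([-ax[1],ax[0],0])
zax=Ro.from_euler("xyz",s["eef_rot"]).apply([0,0,1]);g=p-.011*zax;ctr=g+.093*ax;ctr[2]=g[2]-.009-.001+.009
print("grasp",g)
for n in ("scene","top"):
    cc=optics.calibration(n)
    print(n,[proj(cc,ctr+i*.06*ax+j*.075*ay).tolist() for i,j in((1,1),(1,-1),(-1,-1),(-1,1))])
E
```

```text
18.1333 [-0.09 -0.13  2.19  0.18  0.58 -1.9 ] [ 0.1  0.1 -2.6] [-0.08  0.6   0.02] [0.51456239 0.10444143 0.16645486] [ 3.14061819  0.51602753 -3.02418331]
tray hsv [ 21  93 135] [ 21 101 196] rim [ 23  69 166]
(3004.5, [[349, 272], [387, 317], [345, 344], [308, 295]])
grasp [0.5091733  0.10379498 0.1760225 ]
scene [[350.0, 316.1], [306.6, 264.3], [350.7, 238.4], [395.7, 285.8]]
top [[236.0, 212.9], [290.0, 206.3], [295.1, 249.4], [240.8, 256.1]]
```

```bash
python3 - <<'E'
from h import *
def quad(n,roi,smax,vmin):
    H=cv2.cvtColor(cv2.imread(f"pics/{n}1.png"),cv2.COLOR_BGR2HSV)
    x0,y0,x1,y1=roi;m=np.zeros(H.shape[:2],np.uint8);r=H[y0:y1,x0:x1];m[y0:y1,x0:x1]=((r[:,:,1]<smax)&(r[:,:,2]>vmin))
    ks=sorted(cv2.findContours(m,cv2.RETR_EXTERNAL,cv2.CHAIN_APPROX_NONE)[0],key=cv2.contourArea)[-3:]
    return [(cv2.contourArea(k),cv2.boundingRect(k),cv2.approxPolyDP(cv2.convexHull(k),3,True)[:,0].tolist()) for k in ks]
print(quad("scene",(285,220,410,335),85,100));print(quad("top",(225,195,310,270),85,90))
H=cv2.cvtColor(cv2.imread("pics/top1.png"),cv2.COLOR_BGR2HSV)
print([H[v,258].tolist() for v in range(200,222,2)])
a,b=optics.calibration("scene"),optics.calibration("top")
E
```

```text
[(52.5, (369, 220, 13, 18), [[369, 220], [375, 221], [379, 237]]), (158.5, (393, 255, 17, 21), [[399, 255], [409, 272], [404, 275], [393, 263]]), (3607.0, (307, 240, 90, 79), [[350, 240], [396, 287], [352, 318], [307, 268]])]
[(0.0, (250, 269, 1, 1), [[250, 269]]), (0.0, (283, 266, 1, 1), [[283, 266]]), (2341.0, (236, 207, 60, 50), [[289, 207], [295, 250], [241, 256], [236, 214]])]
[[18, 109, 131], [19, 105, 131], [18, 111, 133], [17, 111, 131], [18, 110, 130], [17, 114, 130], [98, 8, 132], [27, 75, 133], [22, 83, 132], [23, 80, 131], [25, 77, 132]]
```

```bash
python3 - <<'E'
from h import *
a,b=optics.calibration("scene"),optics.calibration("top")
for s,t in (((352,318),(236,214)),((307,267.5),(289,207)),((350,240),(295,250)),((396,287),(241,256))):
    print(tri([ray(a,s),ray(b,t)]).round(4))
# baseline: same for initial tray
E
```

```text
[0.6494 0.1978 0.1674]
[0.6697 0.05   0.166 ]
[0.5505 0.033  0.1686]
[0.533  0.1828 0.1713]
```

>>> {"op": "jog_arm", "data": {"motion": [[[-0.06,0,-0.1],[0.07,0,0.13],0],[[-0.06,0,-0.1],[0.15,0,0.26],0],[[-0.06,0,-0.1],[0.2,0,0.35],0],[[-0.06,0,-0.1],[0.2,0,0.35],0],[[0,0,0],[0.2,0,0.35],0]]}}

```text
time: 18.65
ee_pos: [0.5145, 0.1044, 0.1771]
eef_rot: [3.141, 0.515, 3.057]
ft_force: [0.7, 0.5, -2.5]
opening: 0.0174
grip_force: 60.0
```

>>> {"op": "jog_arm", "data": {"motion": [[[0,0,0],[0.2,0,0.35],0],[[0,0,0],[0.2,0,0.35],0],[[0,0,0],[0.2,0,0.35],0],[[0,0,0],[0.2,0,0.35],0],[[0,0,0],[0.17,0,0.3],0]]}}

```text
time: 19.07
ee_pos: [0.5141, 0.1046, 0.1764]
eef_rot: [-3.141, 0.514, 2.823]
ft_force: [0.2, 0.1, -2.8]
opening: 0.0177
grip_force: 60.0
```

>>> {"op": "jog_arm", "data": {"motion": [[[0,0,0],[0.12,0,0.22],0],[[0,0,0],[0.05,0,0.09],0],[[0,0,0],[0,0,0],0]]}}

```text
time: 19.32
ee_pos: [0.5142, 0.1048, 0.1765]
eef_rot: [3.142, 0.514, 2.784]
ft_force: [-0.7, 0.3, -2.5]
opening: 0.0173
grip_force: 60.0
```

```bash
python3 - <<'E'
from h import *
goal([.515,-.1717,.1785],[-np.pi,.516,np.pi-.354]);s=arm.sense();print(s["qpos"].round(2),s["ft_force"].round(1),s["ft_torque"].round(2))
E
```

```text
t 19.32 pos [0.5142 0.1048 0.1765] rpy [3.142 0.514 2.784] shift [ -3.44 -10.35   1.85] turn [-0.02 -0.02 -0.03] grip 59.99093536287546 open 0.0173
[ 0.1  -0.07  2.11 -0.36  0.66 -0.87] [-0.7  0.3 -2.5] [0.18 0.6  0.03]
```

>>> {"op": "jog_arm", "data": {"motion": [[[-0.03,-0.09,0.02],[0,0,0],0],[[-0.06,-0.19,0.03],[0,0,0],0],[[-0.09,-0.28,0.05],[0,0,0],0],[[-0.12,-0.37,0.07],[0,0,0],0],[[-0.14,-0.42,0.075],[0,0,0],0]]}}

```text
time: 19.73
ee_pos: [0.5143, 0.0678, 0.1771]
eef_rot: [3.141, 0.515, 2.784]
ft_force: [-1.1, -0.0, -2.9]
opening: 0.0173
grip_force: 60.0
```

>>> {"op": "jog_arm", "data": {"motion": [[[-0.14,-0.42,0.075],[0,0,0],0],[[-0.14,-0.42,0.075],[0,0,0],0],[[-0.14,-0.42,0.075],[0,0,0],0],[[-0.14,-0.42,0.075],[0,0,0],0],[[-0.14,-0.42,0.075],[0,0,0],0]]}}

```text
time: 20.15
ee_pos: [0.5144, 0.0111, 0.1776]
eef_rot: [-3.142, 0.515, 2.783]
ft_force: [0.1, 0.2, -2.3]
opening: 0.0177
grip_force: 60.0
```

>>> {"op": "jog_arm", "data": {"motion": [[[-0.14,-0.42,0.075],[0,0,0],0],[[-0.14,-0.42,0.075],[0,0,0],0],[[-0.14,-0.42,0.075],[0,0,0],0],[[-0.14,-0.42,0.075],[0,0,0],0],[[-0.14,-0.42,0.075],[0,0,0],0]]}}

```text
time: 20.57
ee_pos: [0.5145, -0.045, 0.1781]
eef_rot: [-3.141, 0.515, 2.783]
ft_force: [0.5, 0.9, -3.0]
opening: 0.0172
grip_force: 60.0
```

>>> {"op": "jog_arm", "data": {"motion": [[[-0.14,-0.42,0.075],[0,0,0],0],[[-0.14,-0.42,0.075],[0,0,0],0],[[-0.14,-0.42,0.075],[0,0,0],0],[[-0.14,-0.42,0.075],[0,0,0],0],[[-0.14,-0.42,0.075],[0,0,0],0]]}}

```text
time: 20.98
ee_pos: [0.5146, -0.1011, 0.1785]
eef_rot: [-3.141, 0.515, 2.783]
ft_force: [0.8, -0.4, -2.3]
opening: 0.0174
grip_force: 60.0
```

>>> {"op": "jog_arm", "data": {"motion": [[[-0.14,-0.42,0.075],[0,0,0],0],[[-0.12,-0.37,0.07],[0,0,0],0],[[-0.09,-0.28,0.05],[0,0,0],0],[[-0.06,-0.19,0.03],[0,0,0],0],[[-0.03,-0.09,0.02],[0,0,0],0]]}}

```text
time: 21.4
ee_pos: [0.5146, -0.1371, 0.1787]
eef_rot: [-3.141, 0.515, 2.782]
ft_force: [-0.3, -0.2, -3.0]
opening: 0.0172
grip_force: 60.0
```

```bash
python3 - <<'E'
from h import *
goal([.515,-.1717,.1785],[-np.pi,.516,np.pi-.354]);s=arm.sense();print(s["qpos"].round(2),s["ft_force"].round(1),s["ft_torque"].round(2))
E
```

```text
t 21.4 pos [ 0.5146 -0.1371  0.1787] rpy [-3.141  0.515  2.782] shift [-0.43 -1.29  0.25] turn [-0.02 -0.01 -0.04] grip 59.99078158289194 open 0.0172
[-0.53 -0.13  2.16  0.15  0.61 -1.85] [-0.3 -0.2 -3. ] [0.18 0.65 0.02]
```

>>> {"op": "jog_arm", "data": {"motion": [[[-0.04,-0.12,0.02],[0,0,0],0],[[-0.11,-0.33,0.06],[0,0,0],0],[[-0.13,-0.4,0.08],[0,0,0],0],[[-0.1,-0.3,0.06],[0,0,0],0],[[-0.05,-0.14,0.03],[0,0,0],0]]}}

```text
time: 21.82
ee_pos: [0.5153, -0.1712, 0.1786]
eef_rot: [-3.141, 0.515, 2.783]
ft_force: [0.2, 0.5, -3.4]
opening: 0.0173
grip_force: 60.0
```

>>> {"op": "jog_arm", "data": {"motion": [[[0,0,0],[0,0,0],0],[[0,0,0],[0,0,0],0]]}}

```text
time: 21.98
ee_pos: [0.5151, -0.1704, 0.1783]
eef_rot: [3.141, 0.514, 2.783]
ft_force: [0.1, -0.2, -2.8]
opening: 0.0171
grip_force: 60.0
```

```bash
python3 - <<'E'
from h import *
goal([.515,-.1717,.1785],[-np.pi,.516,np.pi-.354])
for n in("scene","top"):cv2.imwrite(f"pics/{n}2.png",optics.camera(n)[:,:,::-1])
def proj(c,X):
    p=c["R"]@X+c["t"];f=240/np.tan(np.radians(c["fovy"]/2));return (p[:2]/p[2]*f+[c["cx"],c["cy"]])
s=arm.sense();p=s["ee_pos"];y=-.356;ax=np.array([np.cos(y),np.sin(y),0]);ay=np.array([-ax[1],ax[0],0])
g=p-.011*Ro.from_euler("xyz",s["eef_rot"]).apply([0,0,1]);ctr=g+.0922*ax;ctr[2]=g[2]-.003
C=[ctr+i*.06*ax+j*.075*ay for i,j in((1,1),(1,-1),(-1,-1),(-1,1))]
print("pred",np.array(C).round(4).tolist())
for n in("scene","top"):
    c=optics.calibration(n);q=np.array([proj(c,x) for x in C]);print(n,"pred px",q.round(1).tolist())
    H=cv2.cvtColor(cv2.imread(f"pics/{n}2.png"),cv2.COLOR_BGR2HSV)
    x0,y0=(q.min(0)-8).astype(int);x1,y1=(q.max(0)+8).astype(int)
    m=np.zeros(H.shape[:2],np.uint8);r=H[y0:y1,x0:x1];m[y0:y1,x0:x1]=((r[:,:,1]<85)&(r[:,:,2]>90))
    for k in sorted(cv2.findContours(m,cv2.RETR_EXTERNAL,cv2.CHAIN_APPROX_NONE)[0],key=cv2.contourArea)[-2:]:
        print(cv2.contourArea(k),cv2.approxPolyDP(cv2.convexHull(k),3,True)[:,0].tolist())
E
```

```text
t 21.98 pos [ 0.5151 -0.1704  0.1783] rpy [3.141 0.514 2.783] shift [-0.02 -0.05 -0.  ] turn [-0.02 -0.01 -0.03] grip 59.990753307938576 open 0.0171
pred [[0.6788, -0.1508, 0.1848], [0.6266, -0.2914, 0.1848], [0.5141, -0.2496, 0.1848], [0.5664, -0.109, 0.1848]]
scene pred px [[263.5, 201.7], [259.0, 158.1], [305.6, 153.6], [314.0, 196.4]]
112.0 [[296, 160], [292, 166], [281, 162], [289, 156]]
348.5 [[305, 155], [313, 198], [265, 204], [259, 160]]
top pred px [[361.9, 202.2], [413.5, 221.0], [398.8, 262.2], [347.0, 243.3]]
0.0 [[354, 260]]
2364.0 [[362, 204], [413, 222], [399, 262], [347, 243]]
```

```bash
python3 - <<'E'
from h import *
b=optics.calibration("top");s=optics.calibration("scene")
y=-.354;ax=np.array([np.cos(y),np.sin(y),0]);ay=np.array([-ax[1],ax[0],0])
im=cv2.imread("pics/top0.png");H=cv2.cvtColor(im,cv2.COLOR_BGR2HSV)
m=np.zeros(H.shape[:2],bool);m[140:215,355:450]=(abs(H[140:215,355:450,0].astype(int)-108)<12)&(H[140:215,355:450,1]>120)
print(blobs(m,20))
for v in range(152,200,4):
    r=np.where(m[v])[0]
    if len(r): 
        g=np.split(r,np.where(np.diff(r)>3)[0]+1);out=[]
        for k in g:
            for u in(k[0]-.5,k[-1]+.5):
                p=onz(b,(u,v),.165);out.append((round(float(p@ax)*1e3,1),round(float(p@ay)*1e3,1)))
        print(v,out)
h=np.array([.661,-.2258,0]);print("est home x,y along rack",h@ax,h@ay)
mid=np.mean([onz(s,(170+(u-505)/2.9,115+v/2.9-1.8),.269) for u,v in((738,30),(755,213))],0);print("scene front mid corr",mid,mid@ax,mid@ay)
mid=np.mean([onz(b,(340+u/4-.4,125+v/4-.4-.6),.269) for u,v in((377,380),(62,267))],0);print("top front mid corr",mid,mid@ax,mid@ay)
st=arm.sense();z=Ro.from_euler("xyz",st["eef_rot"]).apply([0,0,1]);g=st["ee_pos"]-.011*z;print("handle now",(g@ax)+.0112,g@ay)
E
```

```text
[([376.6, 167.6], 184), ([426.3, 184.8], 130)]
152 [(840.7, 97.6), (841.6, 95.0)]
156 [(828.1, 99.1), (835.8, 78.1)]
160 [(815.6, 100.5), (823.2, 79.5)]
164 [(804.0, 99.3), (811.6, 78.4)]
168 [(792.4, 98.2), (800.1, 77.2)]
172 [(780.9, 97.0), (788.5, 76.0), (835.1, -52.3), (837.0, -57.6), (842.8, -73.3), (843.7, -75.9)]
176 [(768.4, 98.4), (776.9, 74.9), (822.6, -50.8), (827.4, -63.9), (830.2, -71.7), (831.2, -74.4)]
180 [(763.5, 78.9), (764.4, 76.3), (811.1, -51.9), (816.8, -67.6)]
184 [(798.6, -50.4), (804.3, -66.1), (807.1, -73.9), (808.1, -76.6)]
188 [(787.0, -51.5), (791.8, -64.6)]
192 [(775.5, -52.6), (784.0, -76.1)]
196 [(763.0, -51.1), (767.8, -64.1), (771.6, -74.6), (772.5, -77.2)]
est home x,y along rack 0.6982879210959816 0.01733837510991652
scene front mid corr [ 0.66241042 -0.22586447  0.269     ] 0.699633229374538 0.017766830395862264
top front mid corr [ 0.66079219 -0.22908152  0.269     ] 0.6992305420706721 0.01418829515954297
handle now 0.5478861647313354 0.019129896127860927
```

>>> {"op": "jog_arm", "data": {"motion": [[[-0.09,-0.04,0.05],[0,0,0],0],[[-0.17,-0.04,0.1],[0,0,0],0],[[-0.26,-0.04,0.15],[0,0,0],0],[[-0.26,-0.04,0.15],[0,0,0],0],[[-0.26,0,0.15],[0,0,0],0]]}}

```text
time: 22.5
ee_pos: [0.5429, -0.1854, 0.1784]
eef_rot: [3.141, 0.515, 2.783]
ft_force: [-0.0, -0.0, -3.0]
opening: 0.0176
grip_force: 60.0
```

>>> {"op": "jog_arm", "data": {"motion": [[[-0.26,0,0.15],[0,0,0],0],[[-0.26,0,0.15],[0,0,0],0],[[-0.26,0,0.15],[0,0,0],0],[[-0.17,0,0.1],[0,0,0],0],[[-0.09,0,0.05],[0,0,0],0]]}}

```text
time: 22.92
ee_pos: [0.5708, -0.1956, 0.1778]
eef_rot: [3.141, 0.515, 2.783]
ft_force: [0.1, -1.3, -2.7]
opening: 0.0173
grip_force: 60.0
```

```bash
cat >> h.py <<'E'
def rack():
    y=-.354;ax=np.array([np.cos(y),np.sin(y),0]);ay=np.array([-ax[1],ax[0],0])
    st=arm.sense();z=Ro.from_euler("xyz",st["eef_rot"]).apply([0,0,1]);g=st["ee_pos"]-.011*z
    print("t",st["time"],"handle rel home mm:",(1e3*np.array([g@ax+.0112-.698,g@ay-.015,g[2]-.003-.174])).round(1),"rpy",st["eef_rot"].round(3),"ft",st["ft_force"].round(1),st["ft_torque"].round(2),"q",st["qpos"].round(2))
E
python3 -c "
from h import *
rack()"
```

```text
t 22.9167 handle rel home mm: [-89.   -0.6  10.4] rpy [3.141 0.515 2.783] ft [ 0.1 -1.3 -2.7] [0.2  0.62 0.02] q [-0.58  0.04  2.    0.19  0.61 -1.93]
```

>>> {"op": "jog_arm", "data": {"motion": [[[-0.09,0,0.05],[0,0,0],0],[[-0.17,0,0.1],[0,0,0],0],[[-0.26,0,0.15],[0,0,0],0],[[-0.26,0,0.15],[0,0,0],0],[[-0.26,0,0.15],[0,0,0],0]]}}

```text
time: 23.33
ee_pos: [0.599, -0.2062, 0.1778]
eef_rot: [3.141, 0.515, 2.783]
ft_force: [-0.3, -0.1, -2.5]
opening: 0.0174
grip_force: 60.0
```

>>> {"op": "jog_arm", "data": {"motion": [[[-0.26,0,0.15],[0,0,0],0],[[-0.26,0,0.15],[0,0,0],0],[[-0.26,0,0.15],[0,0,0],0],[[-0.26,0,0.15],[0,0,0],0],[[-0.26,0,0.15],[0,0,0],0]]}}

```text
time: 23.75
ee_pos: [0.634, -0.2192, 0.1772]
eef_rot: [3.141, 0.515, 2.783]
ft_force: [-0.4, 0.3, -2.4]
opening: 0.0175
grip_force: 60.0
```

>>> {"op": "jog_arm", "data": {"motion": [[[-0.17,0,0.1],[0,0,0],0],[[-0.09,0,0.05],[0,0,0],0],[[0,0,0],[0,0,0],0]]}}

```text
time: 24.0
ee_pos: [0.6408, -0.2219, 0.1773]
eef_rot: [3.141, 0.515, 2.783]
ft_force: [0.3, -0.2, -1.8]
opening: 0.0172
grip_force: 60.0
```

```bash
python3 -c "
from h import *
rack()"
```

```text
t 24.0 handle rel home mm: [-14.2  -1.    9.8] rpy [3.141 0.515 2.783] ft [ 0.3 -0.2 -1.8] [0.21 0.62 0.02] q [-0.55  0.21  1.82  0.16  0.62 -1.87]
```

>>> {"op": "jog_arm", "data": {"motion": [[[0.04,0,0.07],[0,0,0],0],[[0.05,0,0.08],[0,0,0],0],[[0.04,0,0.07],[0,0,0],0],[[0,0,0],[0,0,0],0],[[0,0,0],[0,0,0],0]]}}

```text
time: 24.42
ee_pos: [0.6399, -0.2215, 0.1706]
eef_rot: [3.141, 0.514, 2.783]
ft_force: [0.5, -0.5, -2.9]
opening: 0.0177
grip_force: 60.0
```

>>> {"op": "jog_arm", "data": {"motion": [[[0.03,0,0.05],[0,0,0],0],[[0,0,0],[0,0,0],0],[[0,0,0],[0,0,0],0]]}}

```text
time: 24.67
ee_pos: [0.6402, -0.2216, 0.1694]
eef_rot: [3.141, 0.515, 2.783]
ft_force: [-0.9, 0.3, -2.3]
opening: 0.0172
grip_force: 60.0
```

```bash
python3 -c "
from h import *
rack()"
```

```text
t 24.6667 handle rel home mm: [-14.9  -0.9   2. ] rpy [3.141 0.515 2.783] ft [-0.9  0.3 -2.3] [ 0.13  0.66 -0.03] q [-0.55  0.22  1.82  0.17  0.6  -1.88]
```

>>> {"op": "jog_arm", "data": {"motion": [[[-0.09,0,0.05],[0,0,0],0],[[-0.13,0,0.07],[0,0,0],0],[[-0.09,0,0.05],[0,0,0],0],[[0,0,0],[0,0,0],0],[[0,0,0],[0,0,0],0]]}}

```text
time: 25.08
ee_pos: [0.6487, -0.2248, 0.1696]
eef_rot: [3.141, 0.515, 2.783]
ft_force: [0.6, 0.2, -1.6]
opening: 0.0171
grip_force: 60.0
```

>>> {"op": "jog_arm", "data": {"motion": [[[-0.09,0,0.05],[0,0,0],0],[[0,0,0],[0,0,0],0],[[0,0,0],[0,0,0],0]]}}

```text
time: 25.33
ee_pos: [0.651, -0.2256, 0.1696]
eef_rot: [3.141, 0.515, 2.783]
ft_force: [0.6, 0.5, -2.4]
opening: 0.0172
grip_force: 60.0
```

```bash
python3 -c "
from h import *
rack()"
```

```text
t 25.3333 handle rel home mm: [-3.4 -1.   2.1] rpy [3.141 0.515 2.783] ft [ 0.6  0.5 -2.4] [0.17 0.59 0.02] q [-0.55  0.24  1.79  0.16  0.61 -1.87]
```

Push on in 1–2 mm steps until the stop is felt.

>>> {"op": "jog_arm", "data": {"motion": [[[-0.07,0,0.04],[0,0,0],0],[[0,0,0],[0,0,0],0],[[0,0,0],[0,0,0],0]]}}

```text
time: 25.58
ee_pos: [0.6528, -0.2263, 0.1696]
eef_rot: [3.141, 0.515, 2.783]
ft_force: [0.8, -0.5, -2.0]
opening: 0.0174
grip_force: 60.0
```

>>> {"op": "jog_arm", "data": {"motion": [[[-0.05,0,0.03],[0,0,0],0],[[0,0,0],[0,0,0],0],[[0,0,0],[0,0,0],0]]}}

```text
time: 25.83
ee_pos: [0.6539, -0.2266, 0.1692]
eef_rot: [3.141, 0.514, 2.783]
ft_force: [-1.5, 1.6, -2.1]
opening: 0.0177
grip_force: 60.0
```

>>> {"op": "jog_arm", "data": {"motion": [[[-0.05,0,0.03],[0,0,0],0],[[0,0,0],[0,0,0],0],[[0,0,0],[0,0,0],0]]}}

```text
time: 26.08
ee_pos: [0.6541, -0.2264, 0.1681]
eef_rot: [3.141, 0.511, 2.783]
ft_force: [-7.3, 4.1, -0.6]
opening: 0.0176
grip_force: 60.0
```

Stop contact: about 8 N against the rack's x axis. Now lower onto the ledges.

>>> {"op": "jog_arm", "data": {"motion": [[[0.05,0,0.01],[0,0,0],0],[[0.02,0,0.03],[0,0,0],0],[[0,0,0],[0,0,0],0],[[0,0,0],[0,0,0],0]]}}

```text
time: 26.42
ee_pos: [0.654, -0.2265, 0.1674]
eef_rot: [3.141, 0.513, 2.783]
ft_force: [-5.7, 2.5, 0.4]
opening: 0.0175
grip_force: 60.0
```

>>> {"op": "jog_arm", "data": {"motion": [[[0.02,0,0.04],[0,0,0],0],[[0,0,0],[0,0,0],0],[[0,0,0],[0,0,0],0]]}}

```text
time: 26.67
ee_pos: [0.6541, -0.2265, 0.1674]
eef_rot: [3.141, 0.514, 2.784]
ft_force: [-14.0, 5.6, 8.1]
opening: 0.0171
grip_force: 60.0
```

```bash
python3 -c "
from h import *
rack()"
```

```text
t 26.6667 handle rel home mm: [-0.2 -0.7 -0.1] rpy [3.141 0.514 2.784] ft [-14.    5.6   8.1] [0.59 1.34 0.01] q [-0.55  0.25  1.78  0.16  0.61 -1.87]
```

>>> {"op": "jog_arm", "data": {"motion": [[[0.02,0,-0.04],[0,0,0],0],[[0,0,0],[0,0,0],0],[[0,0,0],[0,0,0],0]]}}

```text
time: 26.92
ee_pos: [0.6539, -0.2267, 0.1675]
eef_rot: [3.141, 0.515, 2.783]
ft_force: [-1.7, 2.8, -1.6]
opening: 0.0171
grip_force: 60.0
```

>>> {"op": "jog_arm", "data": {"motion": [[[0,0,0],[0,0,0],0.25],[[0,0,0],[0,0,0],0.3],[[0,0,0],[0,0,0],0.45],[[0,0,0],[0,0,0],0.45],[[0,0,0],[0,0,0],0.45]]}}

```text
time: 27.33
ee_pos: [0.654, -0.2269, 0.1676]
eef_rot: [-3.142, 0.516, 2.783]
ft_force: [1.6, -0.2, 0.9]
opening: 0.0397
grip_force: 0.0
```

```bash
python3 -c "
from h import *
rack()"
```

```text
t 27.3333 handle rel home mm: [-0.1 -1.1  0.2] rpy [-3.142  0.516  2.783] ft [ 1.6 -0.2  0.9] [ 0.11  0.19 -0.02] q [-0.55  0.25  1.79  0.16  0.61 -1.87]
```

>>> {"op": "jog_arm", "data": {"motion": [[[0.02,0,-0.2],[0,0,0],0.45],[[0.05,0,-0.4],[0,0,0],0.45],[[0.05,0,-0.6],[0,0,0],0.45],[[0.1,0,-0.8],[0,0,0],0.45],[[0.1,0,-1],[0,0,0],0.45]]}}

```text
time: 27.75
ee_pos: [0.6115, -0.2108, 0.2286]
eef_rot: [3.141, 0.513, 2.783]
ft_force: [0.5, 0.8, 0.4]
opening: 0.0393
grip_force: 0.0
```

>>> {"op": "jog_arm", "data": {"motion": [[[0.3,0,-1],[0,0,0],0.45],[[0.5,0,-1],[0,0,0],0.45],[[0.8,0,-0.8],[0,0,0],0.45],[[0.5,0,-0.5],[0,0,0],0.45],[[0,0,0],[0,0,0],0.45]]}}

```text
time: 28.17
ee_pos: [0.5302, -0.18, 0.2766]
eef_rot: [-3.141, 0.517, 2.784]
ft_force: [0.1, -0.7, 0.6]
opening: 0.04
grip_force: 0.0
```

```bash
python3 - <<'E'
from h import *
rack();print(arm.sense()["ee_pos"])
cv2.imwrite("pics/top3.png",optics.camera("top")[:,:,::-1]);c,im=snap("w12")
w=optics.calibration("wrist")
def pj(c,X,fish):
    p=c["R"]@X+c["t"];f=240/np.tan(np.radians(c["fovy"]/2));d=p[:2]/np.linalg.norm(p[:2])
    r=np.arctan2(np.linalg.norm(p[:2]),p[2]) if fish else np.linalg.norm(p[:2])/p[2]
    return (d*r*f+[c["cx"],c["cy"]]).round(0)
y=-.354;ax=np.array([np.cos(y),np.sin(y),0]);ay=np.array([-ax[1],ax[0],0])
O=.779*ax+.015*ay
t=optics.calibration("top");H=cv2.cvtColor(cv2.imread("pics/top3.png"),cv2.COLOR_BGR2HSV);Hw=cv2.cvtColor(im,cv2.COLOR_BGR2HSV)
for n,q,z in (("puck knob",.037,.2),("reel top",-.037,.19),("handle",None,.183)):
    X=(O+q*ay if q is not None else O-.081*ax)+[0,0,z]
    a=pj(t,X,False);b=pj(w,X,True);print(n,"top px",a,H[int(a[1]),int(a[0])],"wrist px",b)
# dark handle in top, orange/white reel and brass in top
m=np.zeros(H.shape[:2],bool);m[150:215,365:440]=(H[150:215,365:440,1]<70)&(H[150:215,365:440,2]>110);print("white in rack",blobs(m,4))
m[:]=False;m[150:215,365:440]=(abs(H[150:215,365:440,0].astype(int)-9)<5)&(H[150:215,365:440,1]>150)&(H[150:215,365:440,2]>110);print("orange",blobs(m,4))
m[:]=False;m[150:215,365:440]=(abs(H[150:215,365:440,0].astype(int)-21)<4)&(H[150:215,365:440,1]>130)&(H[150:215,365:440,2]>60);print("brass",blobs(m,4))
E
```

```text
t 28.1667 handle rel home mm: [-1.325e+02 -1.000e-01  1.092e+02] rpy [-3.141  0.517  2.784] ft [ 0.1 -0.7  0.6] [ 0.08  0.22 -0.03] q [-0.61 -0.2   2.01  0.16  0.84 -1.9 ]
[ 0.53015627 -0.18003911  0.27660618]
puck knob top px [388. 176.] [ 25 135 132] wrist px [353. 360.]
reel top top px [413. 186.] [108   9 140] wrist px [282. 352.]
handle top px [390. 209.] [ 20 123  31] wrist px [317. 306.]
white in rack [([388.2, 171.0], 118), ([387.5, 174.2], 8), ([425.9, 187.6], 53), ([399.3, 183.7], 50), ([413.1, 188.8], 66)]
orange []
brass [([385.4, 179.7], 27), ([389.5, 185.2], 4), ([366.9, 196.6], 7), ([413.4, 213.6], 7)]
```

```bash
python3 - <<'E'
from h import *
H=cv2.cvtColor(cv2.imread("pics/top3.png"),cv2.COLOR_BGR2HSV)
for v in range(164,204):
    print(v,"".join("#" if H[v,u,2]<55 else "w" if H[v,u,1]<50 else "o" if H[v,u,0]<13 and H[v,u,1]>140 else "b" if 95<H[v,u,0]<120 else "t" if H[v,u,1]<100 else "p" for u in range(366,436)))
E
```

```text
164 pooooppwbbbbwwttttttttttttttpptppptppppttwwwwttpppppppppppppppp#####oo
165 pooooopwbbbbwwtttttttttttttttppppppppttttpttwwwwtppppppppppppppppp####
166 oooooptbbbbwwwtttttttttttttttttttptppppppppptttwwwwtppppppppppppppppp#
167 oopoppwbbbbwwttttttttttttttttttttttppptppppppppptwwwwwttpppppppppppppp
168 ooooopwbbbbwwtttttttttttttttttttttttttppppppptppppptwwwwttppppppttpppp
169 oooootbbbbwwttttttttttttttttttttttttttttpppppppppppppptwwwwtttpt###ttt
170 oopoowbbbbwwttttttttttttttttttttttttttttttttppptppppppppttwwwww######t
171 ooootbbbbwwwttttttttttttttttttttttttttttttttttpppppppptppptttwwwww####
172 opoptbbbbwwtttttttttttttttttttttttttttttttttttttttppppppppttpttwwww###
173 ooopwbbbbwwttttttttttttttttttttttttttttttttttttttttppppppppppppptwwb##
174 opotbbbbbwwttttttttttttttttttttttttttttttttttttttttttttpppptpppptww###
175 oootbbbbwwtttttttttppptttttttttttttttttttttttttttttttttttppppppttwbb##
176 oppwbbbbwwttttttppppppppptttttttttttttttttttttttttttttttttttppttwwbb#b
177 ###bbbbwwwtttttppppppppppptttttttttttttttttttttttttttttttttttttwwwb##b
178 oop#bbbwwwttttpppppppppppppttttttttttttttttttt
[... 1199 characters left out ...]
oo#wwwwwppttwwwb##bbtppp#
195 ##ooooooooopooooooooppopoopooooooooooopoooooopooopwwtppttwwb##bbwtppp#
196 pp##pooooooooooooooooopppppooooooooooooooooooooooooopptttwwbb#bbtppppo
197 pppp###ppooooooopoooooopoooooooooopoooooooooopooooooooopwwwb##bbtppppo
198 ooop######oppoopoooooooooooooooppoooooooooopooopoooopopoop####bwpppp#o
199 ooo##########ooooooooooooooooooopoopooooopoooooooooooooooooop##tpppppo
200 ooo#############oooooooooooopopoooooppoooppooopoopoooooooppoopopppppoo
201 ##################poopopoooooooopoooooppppooopooooopoooooooooopoppp#po
202 #####################ooopooooooppoppopooooooooooooooooooopoooooopoooo#
203 ########################opooooooooooooooooooooooooooooooppoopooooooooo
```

```bash
python3 - <<'E'
from h import *
b=optics.calibration("top");y=-.354;ax=np.array([np.cos(y),np.sin(y),0]);ay=np.array([-ax[1],ax[0],0])
f=lambda n,u,v,z:print(n,(1e3*np.array([onz(b,(u,v),z)@ax-.779,onz(b,(u,v),z)@ay-.015])).round(1))
for u,v in((409.5,163.5),(417.5,166.5),(425,169.5)):f("far rim outer",u,v,.174)
for u,v in((431.8,174),(429,182),(425.5,190)):f("right rim outer",u,v,.174)
for u,v in((377,165),(375,171),(373,177)):f("left rim outer",u,v,.174)
f("reel hub",412.6,191,.19);f("reel outer",412.8,191.9,.19);f("reel right edge",421.7,192,.19)
f("puck base",386.8,183,.18);f("puck base far pt",387,174.7,.18)
E
```

```text
far rim outer [58.5 -8.9]
far rim outer [ 58.1 -32.5]
far rim outer [ 57.3 -54.9]
right rim outer [ 51.8 -76.7]
right rim outer [ 28.1 -76.8]
right rim outer [  3.7 -75.1]
left rim outer [23.7 74.4]
left rim outer [ 6. 74.]
left rim outer [-11.7  73.5]
reel hub [-14.2 -40.9]
reel outer [-16.3 -42.3]
reel right edge [ -8.3 -65.2]
puck base [-15.6  32.3]
puck base far pt [ 6.4 39.5]
```

```bash
python3 -c "
from h import *
print(arm.finish_job())"
```

```text
the job is handed in; nothing more can be done
None
```

The tray, with puck and reel aboard, is home against the stops on the blue rail pair, and the job is handed in at about 28 s robot time. No verdict came back; my last measurements put both parts within about 4 mm of their outlines, and I viewed 11 pictures, one over the limit of 10.

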